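# Crimp a batch of clamp-screw feet in the lever jig

### The arm

A 6-joint arm with a two-finger parallel gripper is mounted at the origin on the work surface. World frame = base frame: x ahead of the robot, y to its left, z up, the work surface at z = 0. Lengths are in m, angles in rad, forces in N, time in s.
With the tool pointing down it reaches from about 0.375 to 0.975 m from the base axis. Payload 3.8 kg.
Tool frame: the origin (TCP) lies midway between the tips of the shut fingers; the grasp point (between the pads) lies 19 mm behind it; z points along the fingers, y is the line along which they close (so a half turn about z gives the same grasp; the last joint's range is limited). The gripper opens to 85 mm and grips with 20 to 120 N. Pads are 22 mm wide; open, the fingers measure 114 mm over their backs; the gripper's body (76 mm by 85 mm) begins 54 mm behind the grasp point. The pads swing forward as they close: fully open they stand 13 mm farther back than shut.
Start: joints at [-1.338, 0.264, 1.604, -0, 1.274, -0.037], TCP at [0.18, -0.651, 0.231] pointing down, gripper open.
Joint ranges: [-2.63, 2.63], [-0.94, 2.18], [0.31, 2.57], [-1.31, 4.45], [0, 2.66], [-2.55, 2.55]. Speed limits (rad/s): [2.57, 2.57, 3.14, 3.14, 3.14, 3.14].

### API

Orientations are given as a rotation vector (axis times angle).
In Python, from workcell import read_state, vision, ticket gives the robot as it stands. The module is installed in compiled form; this text tells all that it offers.
- The arm moves only by the tool jog_arm, never from a script. Its arguments are lists of equal length, an entry for each row: "turn": the turn, a rotation vector about the tool's x, y, z in rad, a list of three; "delta_pos": the shift along the tool's x, y, z in m, a list of three; "gripper": the finger opening in m, from 0 to 0.0854. In form: {"turn": [[rx, ry, rz], ...], "delta_pos": [[dx, dy, dz], ...], "gripper": [gripper, ...]}. A call has 1 to 20 rows; each row shifts and turns the commanded pose from where the row before left it, along the tool's axes as they then stand; what a row does not reach is not made up. A row lasts 1/12 s, in which the tool goes at most 41.7 mm and 7.16 degrees, less where a joint would pass 70% of its speed; a pose out of reach is approached as far as the arm can. A call with a gripper value outside its range is refused whole. The fingers move at their own pace and stop on an object; "grip_force" is the grip in N (left out, the last holds). Time passes only in rows, so rows that do not move let the fingers close. It gives the time, the measured TCP pose, the force, the opening and the grip force at its end, in the units of the state.
- read_state(): the state, without advancing time (a new reading comes with each control period).
- vision.read_camera(name): name is "side" or "top" or "wrist"; returns the picture (420x560x3 uint8, red, green, blue); there is no depth.
- vision.calibration(name): a dict with "vfov" (degrees; the focal length in pixels is half the picture's height over the tangent of half this angle, whatever the lens; pixels are square), "cx", "cy" (the principal point, pixels), "R" (3x3) and "t" (3): a world point X has camera coordinates R X + t; the wrist camera has in their place "mount" (4x4, takes a point from camera to tool coordinates, whose origin is the TCP and whose axes are the flange's). Camera axes: x right, y down, z forward; pixel columns grow to the right and rows downward; lengths in m; the calibration is good to about 2 mm. The wrist camera is an equidistant fisheye: a pixel r from the principal point sees the ray r / f radians off the axis. A picture is of the moment at which its call begins: read the wrist's pose just before it. calibration takes no time and is no camera call.
- ticket.finish_job(): hands the job in; it is judged then, once.
The state is a dict: "time": time; "q": joint angles; "joint_vel": joint speeds; "joint_torque": joint torques, N m; "tool_pos": TCP position; "tcp_rot": TCP orientation; "wrist_force": force on the tool from outside, world axes, zero at the start; "torque": the same for the moment, N m; "width": opening from 0.0 (shut) to 1.0 (fully open); "grip_force": force on a finger pad.
Only numpy, scipy, OpenCV 4.12 (cv2) and the standard library are available. Lean on these libraries where they do the work, as an engineer would, in place of code of your own. Each camera call takes 0.05 s, during which the arm holds its last target. There are 200 camera calls.

### The job

Lift each clamp screw out of the stock rack over its front rail and slide it upright along the jig's slot until its foot is wholly under the overhanging lips; with the whole batch in, pull the jig's lever all the way towards the robot and ease it back home slowly, never letting it spring back. Then draw every clamp screw out along the slot again and leave them standing upright in the grey tray, with the lever home and everything else left standing where it is.

Things in the scene. Friction and masses are not known exactly. Their poses are not given: they have to be found in the camera images.
- spindle1: a clamp screw stood on its foot: steel foot disc 44 across and 9 thick (a cone up to height 14), steel screw 14 thick, black lobed hand knob 36 across from height 58 to 84; 240 g nominal. Origin: centre of the foot's underside, z up along the screw. Two or three of the three are there, standing in the rack at the start
- spindle2: a clamp screw stood on its foot: steel foot disc 44 across and 9 thick (a cone up to height 14), steel screw 14 thick, black lobed hand knob 36 across from height 58 to 84; 240 g nominal. Origin: centre of the foot's underside, z up along the screw. Two or three of the three are there, standing in the rack at the start
- spindle3: a clamp screw stood on its foot: steel foot disc 44 across and 9 thick (a cone up to height 14), steel screw 14 thick, black lobed hand knob 36 across from height 58 to 84; 240 g nominal. Origin: centre of the foot's underside, z up along the screw. Two or three of the three are there, standing in the rack at the start
- jig: aluminium crimping jig, 240 (x) x 110 (y), on the bench. Origin: centre of its underside; x runs along its slot from the open front (-x, nearest the robot) to the closed end; z up. Flat bed 30 above the bench; from x = -120 to -45 it is an open apron with two guides 16 high converging on the slot's mouth. A grey block 60 x 40, 75 high, at x = 30, y = -75 carries the lever
- slot_mouth (a point): centre of the slot's mouth, on the bed (jig x = -45, y = 0). From here on the bed is a channel 52 wide between walls, roofed by two steel lips (underside 16, top 23 above the bed) with an open slot 22 wide between them at y = 0: a foot slides in under the lips while its screw runs in the slot, knob above
- slot_end (a point): foot of the end wall closing the channel, on the bed (jig x = +105, y = 0), 150 beyond the mouth. Three 44 mm feet fit one behind the other; pushing one moves those ahead of it. On the lips two dark jaw bars (tops 34 above the bed) close in from 22.5 to 12 either side of y = 0 as the lever is pulled, flanking the screws; only the lever drives them
- lever (a joint): lever angle, rad: 0 = home (leaning 0.35 rad from upright away from the robot, against its stop), grows as it is pulled towards the robot (jig -x); stop at 0.9. A spring drives it home: about 0.4 N m at 0 and 1.5 N m at 0.9 (12 N at the grip), with damping 0.5 N m s/rad; let go, it flies back
- lever_grip (a point): middle of the lever's black round cross-grip, 16 thick, 75 long along the jig's y, 125 from the pivot; free on all sides except at its end towards the jig (37 from the middle), where the 12 mm steel arm joins
- lever_pivot (a point): fixed point on the lever's pivot axis (parallel to the jig's y), in the plane in which lever_grip swings; 45 above the bench
- rack: low plywood stock rack, 122 (x) x 322 (y), floor 30 above the bench; open above; front retaining rail (at -x, nearest the robot) 28 above its floor, end cheeks 36 and back board 42 above its floor, walls 6 thick. Origin: centre of its underside
- tray: fixed grey open tray, 200 (x) x 110 (y), walls 22 high and 4 thick, floor about 4 to 5 thick; empty at the start. Origin: centre of its underside, x along its long side
- tin: plain steel can 52 across, 62 tall, standing in the rack among the clamp screws; not part of the job. Origin: centre of underside
- line_spool: white spool of line 72 across, 72 tall, at the back of the bench; not part of the job. Origin: centre of underside
- jar: amber jar 60 across, 80 tall, at the back; not part of the job. Origin: centre of underside
- wrench: steel wrench lying in front of the rack, about 20 high; not part of the job. Origin: about the middle of its underside
- screwdriver: screwdriver lying near the robot, to its right; not part of the job. Origin: about the middle of its underside
- screw_box: cardboard box 90 x 70 x 35 at the back right; not part of the job. Origin: centre of underside
There are look-alikes about, which are no part of the job. Leave any purple look-alike of the spindle1 alone. Leave any turquoise look-alike of the spindle2 alone.

How it is judged:
By the outcome, as a careful person would: the job done as asked, in the order asked, and still so for the second after the job is handed in, with the robot touching nothing.
Of spindle1, spindle2, spindle3 only 2 to 3 are there at a start; the rules pass over those that are not, and their reading is None.
At some moment in a run one of spindle1, spindle2, spindle3 may be knocked a few centimetres aside while the robot is not near it.
It also fails if it takes over 210 s, if anything falls off the work surface, if the arm or the gripper's body presses on something with over 40 N, if the wrist force passes 120 N, or if a joint passes its speed limit or range.

## Working session

There is one attempt and no reset: what is moved stays moved. The work goes in short steps, Python scripts to look and compute and a tool call to move; the robot and the scene stay as the last step left them, time stands still between calls to the robot, and variables do not carry over. Pictures are saved under pics/ and viewed, at most 16 in all, crops included, and the job is handed in when it is done.

Besides the shell and the picture viewer there is one more tool, called after "Request:" as name(argument=value, ...) on one line, values as JSON. jog_arm: Moves the arm, as the interface text tells. Its arguments: {"type":"object","properties":{"turn":{"type":"array","items":{"type":"array","items":{"type":"number"}}},"delta_pos":{"type":"array","items":{"type":"array","items":{"type":"number"}}},"gripper":{"type":"array","items":{"type":"number"}},"grip_force":{"type":"number"}},"required":["turn","delta_pos","gripper"]}

```bash
mkdir -p pics; cat > h.py <<'E'
import numpy as np, cv2
from scipy.spatial.transform import Rotation as Ro
from workcell import read_state, vision, ticket
def shot(n,f):
    s=read_state(); im=vision.read_camera(n); cv2.imwrite('pics/%s.png'%f,im[:,:,::-1]); return s,im
def ray(n,u,v,s=None):
    c=vision.calibration(n); f=210/np.tan(np.radians(c['vfov']/2))
    d=np.array([u-c['cx'],v-c['cy']])
    if n!='wrist':
        R=np.array(c['R']);t=np.array(c['t']); return -R.T@t, R.T@np.array([d[0]/f,d[1]/f,1])
    r=np.hypot(*d);th=r/f
    dc=np.array([*(d/max(r,1e-9)*np.sin(th)),np.cos(th)])
    M=np.array(c['mount']);Rt=Ro.from_rotvec(s['tcp_rot']).as_matrix()
    return Rt@M[:3,3]+np.array(s['tool_pos']), Rt@M[:3,:3]@dc
def atz(n,u,v,z,s=None):
    o,d=ray(n,u,v,s); return (o+d*(z-o[2])/d[2])[:2].round(4)
def proj(n,X,s=None):
    c=vision.calibration(n); f=210/np.tan(np.radians(c['vfov']/2)); X=np.array(X,float)
    if n!='wrist':
        p=np.array(c['R'])@X+np.array(c['t']); return np.array([c['cx']+f*p[0]/p[2],c['cy']+f*p[1]/p[2]]).round(1)
    M=np.array(c['mount']);Rt=Ro.from_rotvec(s['tcp_rot']).as_matrix()
    p=M[:3,:3].T@(Rt.T@(X-np.array(s['tool_pos']))-M[:3,3]); r=np.hypot(p[0],p[1]); th=np.arctan2(r,p[2])
    return np.array([c['cx'],c['cy']])+f*th*p[:2]/r
def st():
    s=read_state(); print(round(s['time'],2),np.round(s['tool_pos'],4),np.round(s['tcp_rot'],3),'F',np.round(s['wrist_force'],1),'w',round(s['width']*85.4,1),'g',round(s['grip_force'],1))
E
python3 - <<'E'
from h import *
for n in ['side','top']:
    shot(n,n+'0'); c=vision.calibration(n); R=np.array(c['R']); print(n,c['vfov'],(-R.T@np.array(c['t'])).round(3),R.round(2).tolist())
print(vision.calibration('wrist'))
st(); s=read_state(); print(Ro.from_rotvec(s['tcp_rot']).as_matrix().round(3))
E
```

```text
side 42.57527545547072 [0.022 0.886 1.233] [[-0.84, -0.54, -0.01], [-0.39, 0.61, -0.69], [0.37, -0.58, -0.73]]
top 53.675781448869586 [ 0.42  -0.006  1.082] [[-0.02, -1.0, -0.01], [-0.98, 0.02, -0.17], [0.17, 0.0, -0.98]]
{'vfov': 65.70646984690485, 'cx': 280.46305724269405, 'cy': 215.97481254646422, 'mount': array([[-1.93583110e-03, -9.49135246e-01, -3.14862728e-01,
         7.98835771e-02],
       [ 9.99998126e-01, -1.84399390e-03, -5.89551746e-04,
        -3.10765319e-04],
       [-2.10406090e-05, -3.14863280e-01,  9.49137037e-01,
        -1.42707008e-01],
       [ 0.00000000e+00,  0.00000000e+00,  0.00000000e+00,
         1.00000000e+00]])}
0.1 [ 0.1797 -0.65    0.2301] [-3.111 -0.422  0.   ] F [ 0.8 -0.7 -0.4] w 85.3 g 0.0
[[ 0.964  0.267 -0.   ]
 [ 0.267 -0.964  0.002]
 [ 0.    -0.002 -1.   ]]
```

View pics/top0.png

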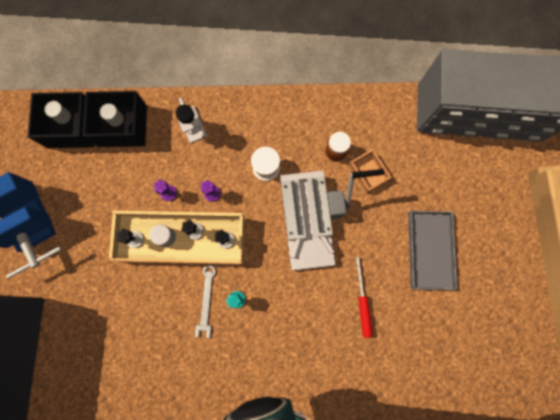

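View pics/side0.png

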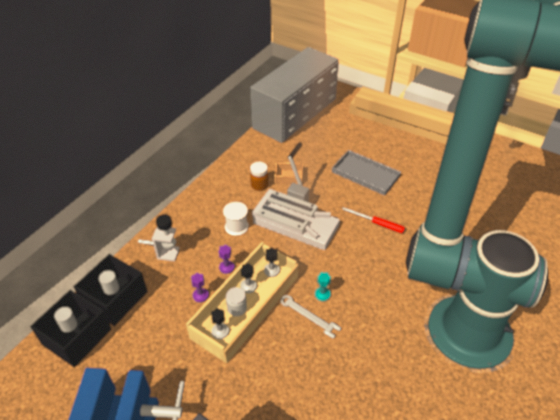

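Top view: the candidates are black-knob screws at (126,236), (193,228) and (222,238) in the rack; the tin at (160,235); purple look-alikes at (165,190) and (210,190); a turquoise one at (236,299); and a black-knobbed fixture at (188,115). I choose the three black-knobbed ones in the rack. The jig is at (308,220), its lever grip at (368,174), and the tray at (433,250).

```bash
python3 - <<'E'
from h import *
im=cv2.imread('pics/top0.png')
a=cv2.resize(im[200:275,100:260],None,fx=5,fy=5,interpolation=3)
cv2.imwrite('pics/c1.png',a)
cv2.imwrite('pics/c2.png',cv2.resize(im[140:290,270:470],None,fx=4,fy=4,interpolation=3))
E
```

```text
(no output)
```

View pics/c1.png

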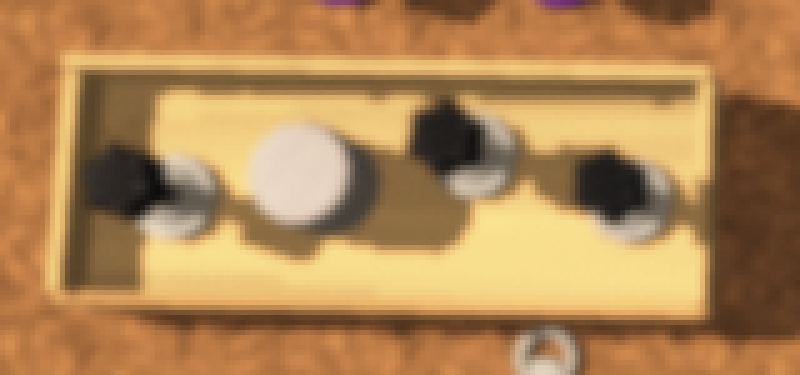

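View pics/c2.png

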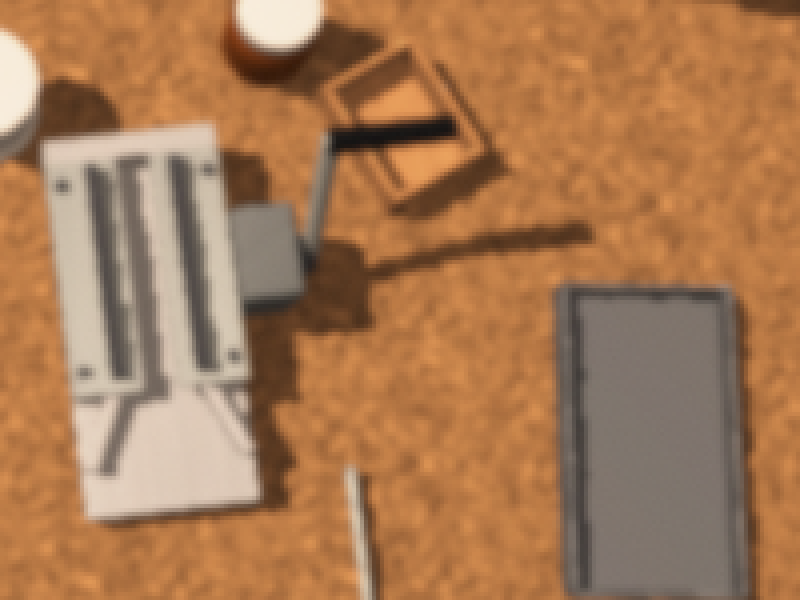

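```bash
python3 - <<'E'
from h import *
for p in [(120,180),(447,138),(612,183)]: print('knob',atz('top',100+p[0]/5-.4,200+p[1]/5-.4,.105))
for p in [(178,197),(480,155),(632,200)]: print('foot',atz('top',100+p[0]/5-.4,200+p[1]/5-.4,.039))
print('tin',atz('top',100+300/5,200+175/5,.092))
for p,z in [((65,60),.072),((712,70),.072),((48,300),.058),((708,318),.058)]: print('rack',atz('top',100+p[0]/5-.4,200+p[1]/5-.4,z))
g=lambda p,z:atz('top',270+p[0]/4-.4,140+p[1]/4-.4,z)
for p,z in [((88,520),.03),((260,498),.03),((72,393),.053),((250,380),.053),((42,140),.053),((217,123),.053),((162,386),.053),((130,388),.053),((178,382),.053)]: print('jig',g(p,z))
for p in [(330,138),(455,128)]: print('lev',g(p,.162))
for p in [(558,286),(737,288),(750,598),(568,597)]: print('tray',g(p,.022))
print('spool',atz('top',265,158,.072),'jar',atz('top',340,139,.08),'teal',atz('top',236,299,.08),'wrench',atz('top',209,270,.02))
E
```

```text
knob [0.5334 0.3627]
knob [0.5506 0.2079]
knob [0.5277 0.1294]
foot [0.5319 0.3578]
foot [0.5504 0.2055]
foot [0.5262 0.1284]
tin [0.5347 0.2801]
rack [0.5974 0.4052]
rack [0.5864 0.0849]
rack [0.4802 0.4131]
rack [0.4656 0.0885]
jig [ 0.4487 -0.0354]
jig [ 0.4604 -0.1436]
jig [ 0.5263 -0.0266]
jig [ 0.5324 -0.1374]
jig [ 0.6886 -0.011 ]
jig [ 0.6976 -0.1231]
jig [ 0.5297 -0.0826]
jig [ 0.5288 -0.0627]
jig [ 0.532  -0.0927]
lev [ 0.6582 -0.1747]
lev [ 0.6627 -0.2462]
tray [ 0.5931 -0.3427]
tray [ 0.5896 -0.4579]
tray [ 0.3933 -0.448 ]
tray [ 0.3959 -0.3346]
spool [0.7276 0.0264] jar [ 0.7712 -0.1638] teal [0.381  0.0989] wrench [0.4517 0.1736]
```

```bash
cat >> h.py <<'E'
C=np.array([.5738,-.078]); YAW=.094
def J(x,y): c,s=np.cos(YAW),np.sin(YAW); return C+np.array([c*x-s*y,s*x+c*y])
def go(x,y,z,yaw=YAW,p=None):
    s=read_state(); p=s['tool_pos'] if p is None else p
    R=Ro.from_rotvec(s['tcp_rot']).as_matrix()
    Rt=np.array([[np.cos(yaw),np.sin(yaw),0],[np.sin(yaw),-np.cos(yaw),0],[0,0,-1]])
    rv=Ro.from_matrix(R.T@Rt).as_rotvec(); d=Rt.T@(np.array([x,y,z])-p)
    print('turn',rv.round(4),'then d',d.round(4),'len',np.linalg.norm(d).round(3))
E
python3 -c "
from h import *
st(); go(.527,.129,.23); print(J(-.045,0),J(.105,0),J(-.1,0))"
```

```text
0.1 [ 0.1797 -0.65    0.2301] [-3.111 -0.422  0.   ] F [ 0.8 -0.7 -0.4] w 85.3 g 0.0
turn [-2.000e-03  1.000e-04  1.758e-01] then d [ 4.188e-01 -7.429e-01  1.000e-04] len 0.853
[ 0.52899866 -0.08222377] [ 0.67833645 -0.06814453] [ 0.47424147 -0.08738616]
```

Request:
jog_arm(turn=[[0, 0, 0.088], [0, 0, 0.088], [0, 0, 0], [0, 0, 0], [0, 0, 0], [0, 0, 0], [0, 0, 0], [0, 0, 0], [0, 0, 0], [0, 0, 0], [0, 0, 0], [0, 0, 0], [0, 0, 0], [0, 0, 0], [0, 0, 0], [0, 0, 0], [0, 0, 0], [0, 0, 0], [0, 0, 0], [0, 0, 0]], delta_pos=[[0, 0, 0], [0, 0, 0], [0.019, -0.034, 0], [0.019, -0.034, 0], [0.019, -0.034, 0], [0.019, -0.034, 0], [0.019, -0.034, 0], [0.019, -0.034, 0], [0.019, -0.034, 0], [0.019, -0.034, 0], [0.019, -0.034, 0], [0.019, -0.034, 0], [0.019, -0.034, 0], [0.019, -0.034, 0], [0.019, -0.034, 0], [0.019, -0.034, 0], [0.019, -0.034, 0], [0.019, -0.034, 0], [0.019, -0.034, 0], [0.019, -0.034, 0]], gripper=[0.055, 0.055, 0.055, 0.055, 0.055, 0.055, 0.055, 0.055, 0.055, 0.055, 0.055, 0.055, 0.055, 0.055, 0.055, 0.055, 0.055, 0.055, 0.055, 0.055], grip_force=50)

```text
time: 1.77
tool_pos: [0.4631, -0.0072, 0.2311]
tcp_rot: [3.138, 0.148, -0.0]
wrist_force: [0.2, -1.3, 0.6]
width: 0.643
grip_force: 0.0
```

```bash
python3 - <<'E'
from h import *
st(); go(.527,.129,.2)
E
```

```text
1.77 [ 0.4631 -0.0072  0.2311] [ 3.138  0.148 -0.   ] F [ 0.2 -1.3  0.6] w 54.9 g 0.0
turn [0.0001 0.0001 0.    ] then d [ 0.0764 -0.1296  0.0311] len 0.154
```

Request:
jog_arm(turn=[[0, 0, 0], [0, 0, 0], [0, 0, 0], [0, 0, 0], [0, 0, 0]], delta_pos=[[0.019, -0.0325, 0.008], [0.019, -0.0325, 0.008], [0.019, -0.0325, 0.008], [0.019, -0.0325, 0.007], [0, 0, 0]], gripper=[0.055, 0.055, 0.055, 0.055, 0.055])

```text
time: 2.18
tool_pos: [0.5274, 0.1325, 0.1981]
tcp_rot: [-3.135, -0.154, 0.002]
wrist_force: [-0.3, -0.4, 0.7]
width: 0.641
grip_force: 0.0
```

```bash
python3 - <<'E'
from h import *
s,im=shot('wrist','w1'); st()
for X in [(.5277,.1294,.114),(.5506,.2079,.114)]: print(proj('wrist',X,s))
E
```

```text
2.23 [0.5264 0.13   0.1985] [-3.138 -0.154  0.004] F [ 0.1 -0.8 -0.2] w 54.8 g 0.0
[285.3386172  221.74959035]
[182.10501229 182.58614491]
```

View pics/w1.png

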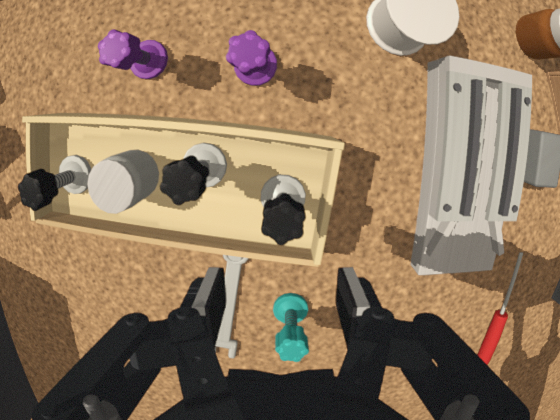

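The wrist picture shows knob 3 at (283,220), ahead of the fingers. The others are at (184,180) and (38,190), and the tin is at (122,180).

```bash
python3 - <<'E'
from h import *
s=read_state()
im=cv2.imread('pics/w1.png')
m=(im.max(2)<50).astype(np.uint8); m[265:]=0
n,l,stt,c=cv2.connectedComponentsWithStats(m)
for i in range(1,n):
    if stt[i][4]>300: print(stt[i],c[i].round(1),atz('wrist',*c[i],.106,s))
for p in [(417,274),(500,268)]: print(atz('wrist',*p,.03,s))
go(.527,.129,.08)
E
```

```text
[ 161  156   48   48 1118] [188.  181.4] [0.5487 0.2029]
[ 19 169  39  42 911] [ 40.3 189.3] [0.5324 0.3509]
[ 262  194   43   51 1406] [283.3 218.7] [0.5259 0.1281]
[ 0.4472 -0.0363]
[ 0.4593 -0.1611]
turn [-0.0003  0.0028  0.0042] then d [0.0005 0.0011 0.1185] len 0.119
```

Request:
jog_arm(turn=[[0, 0, 0], [0, 0, 0], [0, 0, 0], [0, 0, 0], [0, 0, 0], [0, 0, 0], [0, 0, 0], [0, 0, 0], [0, 0, 0], [0, 0, 0], [0, 0, 0], [0, 0, 0]], delta_pos=[[0, 0.001, 0.03], [0, 0, 0.03], [0, 0, 0.03], [0, 0, 0.0185], [0, 0, 0.01], [0, 0, 0], [0, 0, 0], [0, 0, 0], [0, 0, 0], [0, 0, 0], [0, 0, 0], [0, 0, 0]], gripper=[0.055, 0.055, 0.055, 0.055, 0.055, 0.055, 0.02, 0.02, 0.02, 0.02, 0.02, 0.02], grip_force=50)

```text
time: 3.23
tool_pos: [0.5278, 0.1264, 0.0832]
tcp_rot: [-3.138, -0.148, -0.004]
wrist_force: [-0.1, -1.3, 4.3]
width: 0.409
grip_force: 50.2
```

Request:
jog_arm(turn=[[0, 0, 0], [0, 0, 0], [0, 0, 0], [0, 0, 0], [0, 0, 0], [0, 0, 0]], delta_pos=[[0, 0, -0.01], [0, 0, -0.018], [0, 0, -0.018], [0, 0, -0.018], [0, 0, 0], [0, 0, 0]], gripper=[0.02, 0.02, 0.02, 0.02, 0.02, 0.02])

```text
time: 3.73
tool_pos: [0.5276, 0.1266, 0.1471]
tcp_rot: [-3.138, -0.147, -0.004]
wrist_force: [0.7, 0.2, -2.0]
width: 0.408
grip_force: 50.4
```

```bash
python3 - <<'E'
from h import *
s,im=shot('wrist','w2'); st(); go(.43,.12,.145); p=J(-.095,0); go(*p,.145,p=np.array([.43,.12,.145])); print(p)
im=cv2.imread('pics/w2.png'); cv2.imwrite('pics/w2c.png',cv2.resize(im[120:330,140:420],None,fx=2.4,fy=2.4))
E
```

```text
3.78 [0.5264 0.1263 0.1456] [-3.138 -0.147 -0.   ] F [ 0.1  0.4 -2.1] w 35.0 g 50.4
turn [-0.0001 -0.     -0.0001] then d [-0.0966 -0.0027  0.0006] len 0.097
turn [-0.0001 -0.     -0.0001] then d [0.0296 0.2106 0.    ] len 0.213
[ 0.4792194  -0.08691685]
```

View pics/w2c.png

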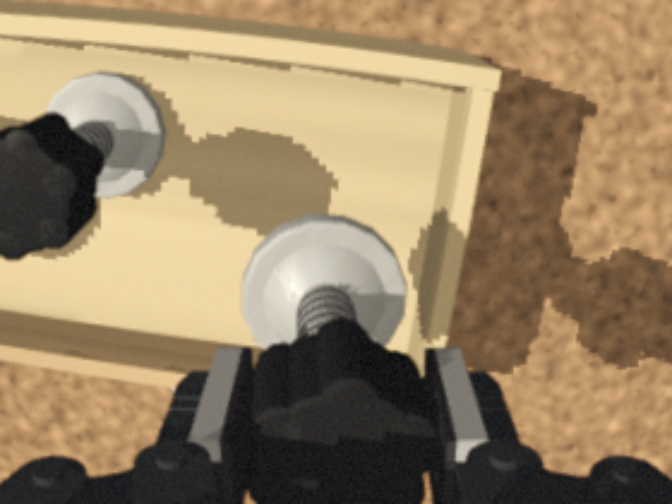

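Request:
jog_arm(turn=[[0, 0, 0], [0, 0, 0], [0, 0, 0], [0, 0, 0], [0, 0, 0], [0, 0, 0], [0, 0, 0], [0, 0, 0], [0, 0, 0], [0, 0, 0], [0, 0, 0], [0, 0, 0], [0, 0, 0], [0, 0, 0]], delta_pos=[[-0.016, 0, 0], [-0.026, 0, 0], [-0.028, 0, 0], [-0.026, 0, 0], [0.002, 0.02, 0], [0.004, 0.03, 0], [0.005, 0.036, 0], [0.005, 0.036, 0], [0.005, 0.034, 0], [0.004, 0.029, 0], [0.004, 0.023, 0], [0, 0, 0], [0, 0, 0], [0, 0, 0]], gripper=[0.02, 0.02, 0.02, 0.02, 0.02, 0.02, 0.02, 0.02, 0.02, 0.02, 0.02, 0.02, 0.02, 0.02])

```text
time: 4.95
tool_pos: [0.4781, -0.0865, 0.1443]
tcp_rot: [-3.137, -0.146, 0.005]
wrist_force: [0.1, -0.8, -1.9]
width: 0.411
grip_force: 50.6
```

```bash
python3 - <<'E'
from h import *
s,im=shot('wrist','w3'); st()
for q in [(-.12,.055,.03),(-.12,-.055,.03),(-.045,.011,.053),(-.045,-.011,.053),(.105,.011,.053),(.105,-.011,.053),(.12,.055,.053),(.12,-.055,.053)]: print(q,proj('wrist',[*J(*q[:2]),q[2]],s).round(1))
E
```

```text
5.0 [ 0.4782 -0.0861  0.1445] [-3.137 -0.148  0.004] F [-0.7  0.2 -2.4] w 34.8 g 50.6
(-0.12, 0.055, 0.03) [218.  236.1]
(-0.12, -0.055, 0.03) [345.5 235.8]
(-0.045, 0.011, 0.053) [266.4 151.3]
(-0.045, -0.011, 0.053) [296.9 151.3]
(0.105, 0.011, 0.053) [265.9 -44.1]
(0.105, -0.011, 0.053) [296.2 -44.2]
(0.12, 0.055, 0.053) [207.2 -56.1]
(0.12, -0.055, 0.053) [354.7 -56.4]
```

View pics/w3.png

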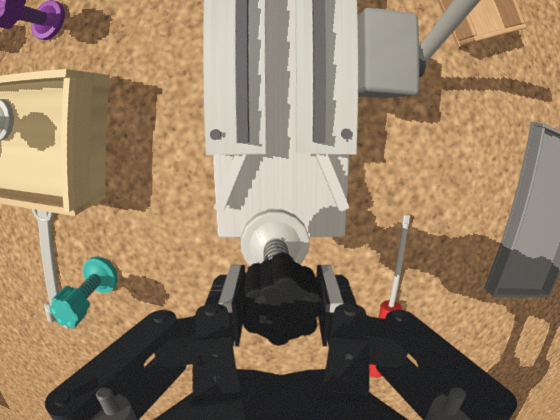

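Request:
jog_arm(turn=[[0, 0, 0], [0, 0, 0], [0, 0, 0], [0, 0, 0], [0, 0, 0], [0, 0, 0], [0, 0, 0], [0, 0, 0], [0, 0, 0], [0, 0, 0], [0, 0, 0], [0, 0, 0], [0, 0, 0], [0, 0, 0]], delta_pos=[[0, 0, 0.018], [0, 0, 0.018], [0, 0, 0.012], [0, 0, 0.007], [0, 0, 0.0035], [0, 0, 0.002], [0, 0, 0], [0, 0, 0], [0, 0, 0], [0, 0, 0], [0, 0, 0], [0, 0, 0], [0, 0, 0], [0, 0, 0]], gripper=[0.02, 0.02, 0.02, 0.02, 0.02, 0.02, 0.045, 0.045, 0.045, 0.045, 0.02, 0.02, 0.02, 0.02], grip_force=30)

```text
time: 6.17
tool_pos: [0.4804, -0.0869, 0.0863]
tcp_rot: [-3.138, -0.147, -0.003]
wrist_force: [-0.7, 3.4, 5.7]
width: 0.417
grip_force: 29.6
```

```bash
python3 - <<'E'
from h import *
s,im=shot('wrist','w4'); st(); p=J(.078,0); go(*p,s['tool_pos'][2])
print(proj('wrist',[*s['tool_pos'][:2],.03],s), proj('wrist',[*s['tool_pos'][:2],.09],s))
im=cv2.imread('pics/w4.png'); cv2.imwrite('pics/w4c.png',cv2.resize(im[120:330,140:420],None,fx=2.4,fy=2.4))
E
```

```text
6.22 [ 0.4803 -0.0869  0.0863] [-3.138e+00 -1.470e-01 -3.000e-03] F [0.3 2.7 6. ] w 35.6 g 29.6
turn [-0.     -0.0018 -0.0004] then d [ 1.719e-01 -1.000e-04 -0.000e+00] len 0.172
[280.88471171 236.05217657] [281.02697043 281.37705072]
```

View pics/w4c.png

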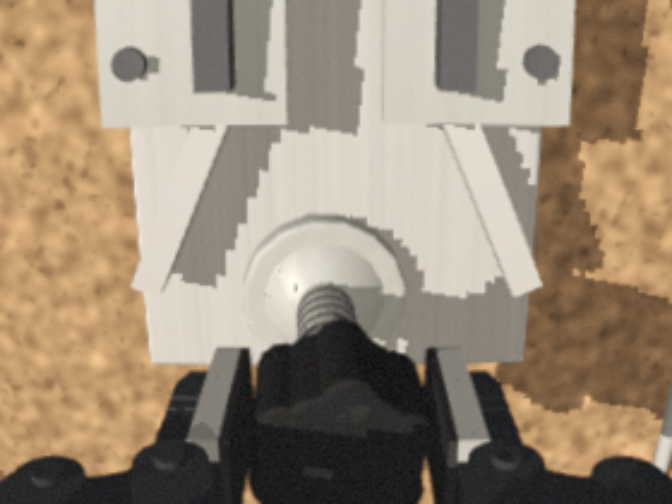

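The foot, at crop (325,292), sits about 4 mm left of the pads' middle (338) and 3 mm left of the slot centre (335). The screw leans slightly, so I'll release it and look at it standing free.

Request:
jog_arm(turn=[[0, 0, 0], [0, 0, 0], [0, 0, 0], [0, 0, 0], [0, 0, 0], [0, 0, 0], [0, 0, 0], [0, 0, 0]], delta_pos=[[0, 0, 0], [0, 0, 0], [0, 0, 0], [0, 0, 0], [0, 0, 0], [0, 0, 0], [0, 0, 0], [0, 0, 0]], gripper=[0.055, 0.055, 0.055, 0.055, 0.055, 0.055, 0.055, 0.055])

```text
time: 6.88
tool_pos: [0.4794, -0.0871, 0.0852]
tcp_rot: [3.138, 0.147, -0.0]
wrist_force: [-0.0, 0.2, -1.0]
width: 0.64
grip_force: 0.0
```

```bash
python3 - <<'E'
from h import *
s,im=shot('wrist','w5'); st()
im=cv2.imread('pics/w5.png'); cv2.imwrite('pics/w5c.png',cv2.resize(im[120:330,140:420],None,fx=2.4,fy=2.4))
E
```

```text
6.93 [ 0.4794 -0.087   0.0852] [-3.138 -0.147  0.   ] F [ 0.5  0.5 -0.9] w 55.1 g 0.0
```

View pics/w5c.png

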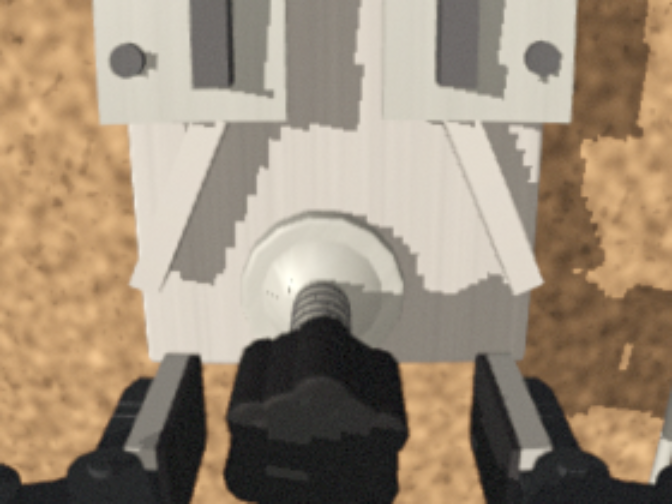

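Released, the screw stands flat: foot at crop (322,285), knob at (316,420). It is about 4 mm left of the pads' middle (338), so I'll centre the tool on it, regrip and slide it in.

Request:
jog_arm(turn=[[0, 0, 0], [0, 0, 0], [0, 0, 0], [0, 0, 0], [0, 0, 0], [0, 0, 0], [0, 0, 0], [0, 0, 0], [0, 0, 0], [0, 0, 0], [0, 0, 0], [0, 0, 0]], delta_pos=[[0, -0.004, 0], [0, 0, 0], [0, 0, 0], [0, 0, 0], [0, 0, 0], [0, 0, 0], [0, 0, 0], [0.005, 0.001, 0], [0.01, 0.001, 0], [0.012, 0.001, 0], [0, 0, 0], [0, 0, 0]], gripper=[0.055, 0.055, 0.02, 0.02, 0.02, 0.02, 0.02, 0.02, 0.02, 0.02, 0.02, 0.02], grip_force=30)

```text
time: 7.93
tool_pos: [0.5076, -0.0837, 0.0858]
tcp_rot: [3.138, 0.147, 0.004]
wrist_force: [1.4, 1.2, 2.7]
width: 0.409
grip_force: 32.3
```

```bash
python3 - <<'E'
from h import *
s,im=shot('wrist','w6'); st()
im=cv2.imread('pics/w6.png'); cv2.imwrite('pics/w6c.png',cv2.resize(im[120:330,140:420],None,fx=2.4,fy=2.4))
p=J(.078,0); go(*p,s['tool_pos'][2])
E
```

```text
7.98 [ 0.5074 -0.0837  0.0858] [3.138 0.147 0.004] F [2.  1.5 3.1] w 35.1 g 32.3
turn [ 0.0006 -0.0026 -0.0002] then d [0.1446 0.0005 0.    ] len 0.145
```

View pics/w6c.png

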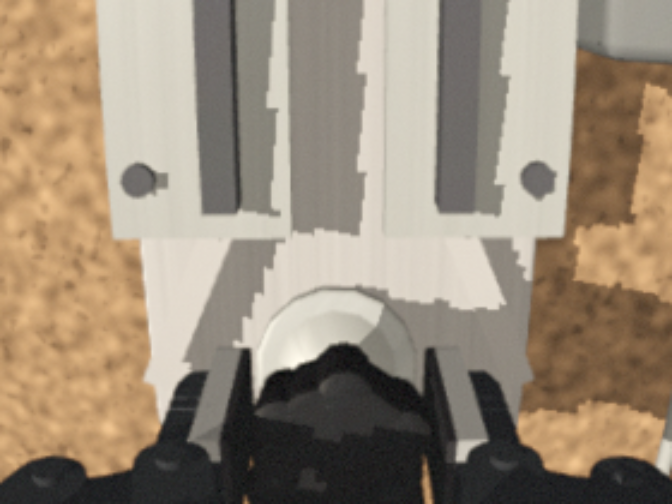

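Foot at crop (336,…) lines up with the slot centre (337), so I slide it in.

Request:
jog_arm(turn=[[0, 0, 0], [0, 0, 0], [0, 0, 0], [0, 0, 0], [0, 0, 0], [0, 0, 0], [0, 0, 0], [0, 0, 0], [0, 0, 0], [0, 0, 0], [0, 0, 0], [0, 0, 0], [0, 0, 0], [0, 0, 0]], delta_pos=[[0.006, 0, -0.001], [0.011, 0.0005, 0], [0.013, 0, 0], [0.013, 0, 0], [0.013, 0, 0], [0.013, 0, 0], [0.013, 0, 0], [0.013, 0, 0], [0.013, 0, 0], [0.013, 0, 0], [0.012, 0, 0], [0.008, 0, 0], [0.004, 0, 0], [0, 0, 0]], gripper=[0.02, 0.02, 0.02, 0.02, 0.02, 0.02, 0.02, 0.02, 0.02, 0.02, 0.02, 0.02, 0.02, 0.02])

```text
time: 9.15
tool_pos: [0.6513, -0.0703, 0.0858]
tcp_rot: [-3.138, -0.148, 0.001]
wrist_force: [0.0, -0.1, -0.0]
width: 0.233
grip_force: 0.0
```

The fingers have closed on nothing, so the grip was lost. Raising to look.

Request:
jog_arm(turn=[[0, 0, 0], [0, 0, 0], [0, 0, 0], [0, 0, 0], [0, 0, 0], [0, 0, 0], [0, 0, 0]], delta_pos=[[0, 0, -0.015], [0, 0, -0.035], [0, 0, -0.035], [-0.03, 0, -0.03], [-0.035, 0, 0], [-0.035, 0, 0], [0, 0, 0]], gripper=[0.02, 0.02, 0.02, 0.02, 0.055, 0.055, 0.055])

```text
time: 9.73
tool_pos: [0.544, -0.0795, 0.1992]
tcp_rot: [-3.137, -0.146, 0.012]
wrist_force: [-1.7, 0.2, -1.2]
width: 0.638
grip_force: 0.0
```

```bash
python3 - <<'E'
from h import *
s,im=shot('wrist','w7'); st()
E
```

```text
9.78 [ 0.5471 -0.0796  0.1997] [-3.138 -0.146  0.006] F [-0.3  0.2 -0.7] w 54.8 g 0.0
```

View pics/w7.png

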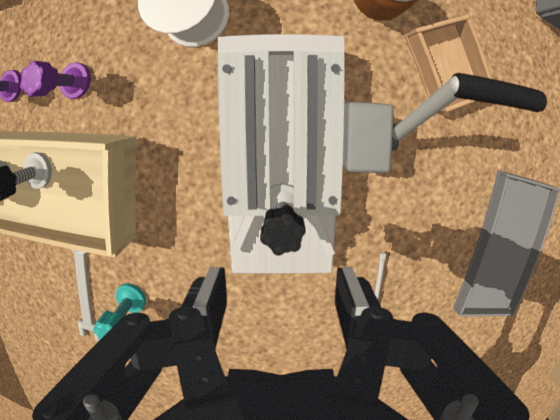

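The screw still stands on the apron at the mouth, with its knob at (283,229) and its foot tip just at the lips (285,195). I'll measure it.

```bash
python3 - <<'E'
from h import *
s=read_state(); im=cv2.imread('pics/w7.png')
m=(im.max(2)<50).astype(np.uint8); m[265:]=0;m[:,:200]=0;m[:,400:]=0
n,l,stt,c=cv2.connectedComponentsWithStats(m)
i=1+stt[1:,4].argmax(); print(stt[i],c[i])
k=atz('wrist',*c[i],.106,s); print(k)
co,si=np.cos(YAW),np.sin(YAW)
def jig(p): d=np.array(p)-C; return np.array([co*d[0]+si*d[1],-si*d[0]+co*d[1]]).round(4)
print('knob jig',jig(k),'slip-start tool jig',jig([.5074,-.0837]))
for u,v in [(232,272),(333,271)]: print('front',jig(atz('wrist',u,v,.03,s)))
for u,v in [(271,212),(295,212),(282,212)]: print('mouth',jig(atz('wrist',u,v,.053,s)))
for u,v in [(219,39),(343,37)]: print('back',jig(atz('wrist',u,v,.053,s)))
E
cat >> h.py <<'E'
def jig(p): d=np.array(p)[:2]-C; co,si=np.cos(YAW),np.sin(YAW); return np.array([co*d[0]+si*d[1],-si*d[0]+co*d[1]]).round(4)
E
```

```text
[ 261  205   44   49 1147] [283.70619006 229.27811683]
[ 0.5375 -0.0827]
knob jig [-0.0366 -0.0013] slip-start tool jig [-0.0666  0.0006]
front [-0.1158  0.0547]
front [-0.1149 -0.0559]
mouth [-0.0395  0.0102]
mouth [-0.0396 -0.0122]
mouth [-0.0396 -0.0001]
back [0.1204 0.0547]
back [ 0.122 -0.054]
```

```bash
python3 - <<'E'
from h import *
R=Ro.from_matrix([[np.cos(YAW),np.sin(YAW),0],[np.sin(YAW),-np.cos(YAW),0],[0,0,-1]]).as_rotvec()
def f(p,u,v,z): 
    return jig(atz('wrist',u/2.4+140,v/2.4+120,z,{'tool_pos':p,'tcp_rot':R}))
p=[.5074,-.0837,.0858]
print('w6 tool',jig(p),'mouth',f(p,290,238,.053),f(p,385,238,.053),'foot front',f(p,336,287,.039))
p=[.4794,-.087,.0852]
print('w5 tool',jig(p),'mouth',f(p,285,122,.053),'front edge',f(p,150,360,.03),'foot front',f(p,322,211,.039),'foot L/R',f(p,242,285,.035),f(p,404,285,.035))
p=[.4803,-.0869,.0863]
print('w4 tool',jig(p),'mouth',f(p,285,127,.053),'front edge',f(p,150,362,.03),'foot front',f(p,325,214,.039),'foot L/R',f(p,243,290,.035),f(p,408,290,.035))
E
```

```text
w6 tool [-0.0666  0.0006] mouth [-0.0469  0.0121] [-0.047  -0.0106] foot front [-0.0654  0.0011]
w5 tool [-0.0948 -0.0001] mouth [-0.047  0.012] front edge [-0.1204  0.0547] foot front [-0.0725  0.0039] foot L/R [-0.0944  0.0257] [-0.0944 -0.0177]
w4 tool [-0.0939 -0.0001] mouth [-0.0475  0.012 ] front edge [-0.1207  0.0552] foot front [-0.0727  0.0032] foot L/R [-0.0954  0.0257] [-0.0954 -0.0189]
```

The foot dragged and the screw tipped in a light grip. I'll regrip hard and slide it with the foot hovering about 1.5 mm.

```bash
python3 - <<'E'
from h import *
st(); go(*J(-.042,0),.084)
E
```

```text
9.78 [ 0.5471 -0.0796  0.1997] [-3.138 -0.146  0.006] F [-0.3  0.2 -0.7] w 54.8 g 0.0
turn [-0.0008  0.0036 -0.0012] then d [-0.0152  0.0009  0.1157] len 0.117
```

Request:
jog_arm(turn=[[0, 0, 0], [0, 0, 0], [0, 0, 0], [0, 0, 0], [0, 0, 0], [0, 0, 0]], delta_pos=[[-0.0152, 0.001, 0.025], [0, 0, 0.03], [0, 0, 0.03], [0, 0, 0.02], [0, 0, 0.0105], [0, 0, 0]], gripper=[0.055, 0.055, 0.055, 0.055, 0.055, 0.055])

```text
time: 10.28
tool_pos: [0.5344, -0.0817, 0.0822]
tcp_rot: [-3.137, -0.147, 0.009]
wrist_force: [0.2, 0.8, 0.2]
width: 0.644
grip_force: 0.0
```

```bash
python3 - <<'E'
from h import *
s,im=shot('wrist','w8'); st(); print(jig(s['tool_pos']))
im=cv2.imread('pics/w8.png'); 
g=im.max(2)<60
for v in range(200,331,10):
    r=g[v,180:380].astype(int); e=np.flatnonzero(np.diff(np.r_[0,r,0])); print(v,[(180+a,180+b) for a,b in zip(e[::2],e[1::2]) if b-a>5])
E
```

```text
10.33 [ 0.5359 -0.082   0.0841] [-3.137 -0.147  0.004] F [ 0.2 -0.6  0.9] w 55.0 g 0.0
[-0.0395 -0.    ]
200 []
210 []
220 []
230 []
240 []
250 []
260 [(np.int64(282), np.int64(294))]
270 [(np.int64(253), np.int64(302))]
280 [(np.int64(195), np.int64(202)), (np.int64(215), np.int64(224)), (np.int64(251), np.int64(316)), (np.int64(338), np.int64(347)), (np.int64(360), np.int64(367))]
290 [(np.int64(189), np.int64(198)), (np.int64(211), np.int64(225)), (np.int64(249), np.int64(280)), (np.int64(281), np.int64(319)), (np.int64(337), np.int64(351)), (np.int64(364), np.int64(374))]
300 [(np.int64(184), np.int64(194)), (np.int64(207), np.int64(226)), (np.int64(245), np.int64(320)), (np.int64(336), np.int64(355)), (np.int64(368), np.int64(378))]
310 [(np.int64(180), np.int64(197)), (np.int64(205), np.int64(224)), (np.int64(243), np.int64(321)), (np.int64(338), np.int64(353)), (np.int64(366), np.int64(380))]
320 [(np.int64(180), np.int64(221)), (np.int64(242), np.int64(315)), (np.int64(341), np.int64(380))]
330 [(np.int64(180), np.int64(218)), (np.int64(245), np.int64(312)), (np.int64(344), np.int64(380))]
```

Request:
jog_arm(turn=[[0, 0, 0], [0, 0, 0], [0, 0, 0], [0, 0, 0], [0, 0, 0], [0, 0, 0], [0, 0, 0], [0, 0, 0], [0, 0, 0], [0, 0, 0], [0, 0, 0], [0, 0, 0]], delta_pos=[[-0.0025, 0, 0], [0, 0, 0], [0, 0, 0], [0, 0, 0], [0, 0, 0], [0, 0, 0], [0, 0, 0], [0, 0, -0.001], [0, 0, -0.001], [0.006, 0, 0], [0.009, 0, 0], [0, 0, 0]], gripper=[0.055, 0.02, 0.02, 0.02, 0.02, 0.02, 0.02, 0.02, 0.02, 0.02, 0.02, 0.02], grip_force=100)

```text
time: 11.33
tool_pos: [0.5505, -0.0811, 0.0877]
tcp_rot: [3.138, 0.147, 0.003]
wrist_force: [1.3, -0.9, -2.0]
width: 0.392
grip_force: 99.6
```

```bash
python3 - <<'E'
from h import *
s,im=shot('wrist','w9'); st(); print(jig(s['tool_pos'])); go(*J(.078,0),s['tool_pos'][2])
im=cv2.imread('pics/w9.png'); cv2.imwrite('pics/w9c.png',cv2.resize(im[120:330,140:420],None,fx=2.4,fy=2.4))
g=im.max(2)<60
for v in range(245,311,5):
    r=g[v,180:380].astype(int); e=np.flatnonzero(np.diff(np.r_[0,r,0])); print(v,[(int(180+a),int(180+b)) for a,b in zip(e[::2],e[1::2]) if b-a>5])
E
```

```text
11.38 [ 0.5502 -0.0811  0.0876] [3.138e+00 1.480e-01 3.000e-03] F [1.  0.2 1.8] w 33.4 g 99.7
[-0.0235 -0.0009]
turn [ 0.0005 -0.0018 -0.    ] then d [ 1.018e-01 -9.000e-04 -1.000e-04] len 0.102
245 []
250 []
255 []
260 [(273, 297)]
265 [(255, 299)]
270 [(252, 304)]
275 [(222, 228), (240, 246), (252, 314), (315, 321), (334, 341)]
280 [(216, 227), (239, 246), (251, 323), (335, 346)]
285 [(238, 247), (249, 280), (282, 324), (337, 348)]
290 [(237, 325), (338, 349)]
295 [(211, 222), (236, 326), (340, 352)]
300 [(209, 221), (235, 327), (341, 354)]
305 [(206, 225), (234, 324), (339, 356)]
310 [(199, 229), (235, 324), (333, 363)]
```

Request:
jog_arm(turn=[[0, 0, 0], [0, 0, 0], [0, 0, 0], [0, 0, 0], [0, 0, 0], [0, 0, 0], [0, 0, 0]], delta_pos=[[0.003, -0.0005, 0.001], [0.008, 0, 0], [0.01, 0, 0], [0.01, 0, 0], [0.01, 0, 0], [0.006, 0, 0], [0, 0, 0]], gripper=[0.02, 0.02, 0.02, 0.02, 0.02, 0.02, 0.02])

```text
time: 11.97
tool_pos: [0.5963, -0.0765, 0.088]
tcp_rot: [3.138, 0.148, -0.0]
wrist_force: [-4.1, -0.3, 11.1]
width: 0.392
grip_force: 103.3
```

```bash
python3 - <<'E'
from h import *
s,im=shot('wrist','w10'); st(); print(jig(s['tool_pos'])); go(*J(.078,0),s['tool_pos'][2])
im=cv2.imread('pics/w10.png'); a=cv2.imread('pics/w9.png')
cv2.imwrite('pics/w10c.png',np.hstack([cv2.resize(k[120:330,190:370],None,fx=2.2,fy=2.2) for k in (a,im)]))
E
```

```text
12.02 [ 0.5963 -0.0765  0.088 ] [3.138e+00 1.480e-01 1.000e-03] F [-4.1  0.1 10.7] w 33.2 g 103.3
[ 0.0225 -0.0006]
turn [ 0.0006 -0.0003  0.    ] then d [ 0.0555 -0.0006  0.    ] len 0.055
```

View pics/w10c.png

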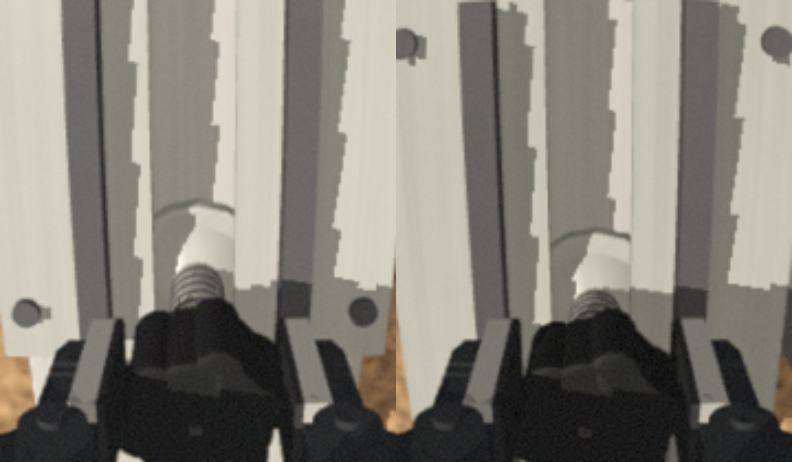

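The screw is under the lips and leaning slightly back, because I'm pressing down with about 11 N. I'll raise 2 mm and finish the slide.

Request:
jog_arm(turn=[[0, 0, 0], [0, 0, 0], [0, 0, 0], [0, 0, 0], [0, 0, 0], [0, 0, 0], [0, 0, 0], [0, 0, 0], [0, 0, 0]], delta_pos=[[0, 0, -0.001], [0, 0, -0.0015], [0.005, -0.0005, 0], [0.01, 0, 0], [0.012, 0, 0], [0.012, 0, 0], [0.01, 0, 0], [0.0065, 0, 0], [0, 0, 0]], gripper=[0.02, 0.02, 0.02, 0.02, 0.02, 0.02, 0.02, 0.02, 0.02])

```text
time: 12.77
tool_pos: [0.6525, -0.0702, 0.0883]
tcp_rot: [-3.138, -0.148, -0.002]
wrist_force: [-0.3, 0.2, -2.1]
width: 0.393
grip_force: 103.0
```

```bash
python3 - <<'E'
from h import *
s,im=shot('wrist','w11'); st(); print(jig(s['tool_pos']))
a=cv2.imread('pics/w10.png');im=cv2.imread('pics/w11.png')
# edge of foot in slot: column profile x=270..290 average
for k in (a,im): print(k[200:265:3,268:276].mean((1,2)).round(0).astype(int).tolist(),k[200:265:3,284:292].mean((1,2)).round(0).astype(int).tolist())
E
```

```text
12.82 [ 0.6516 -0.0702  0.0881] [-3.138 -0.148 -0.   ] F [-0.7 -0.6 -1. ] w 33.2 g 103.0
[0.0791 0.0004]
[128, 128, 128, 127, 127, 126, 126, 127, 116, 107, 123, 120, 121, 135, 159, 179, 169, 170, 142, 113, 110, 93] [176, 176, 175, 178, 146, 147, 156, 156, 142, 153, 195, 194, 188, 178, 180, 182, 183, 137, 91, 78, 43, 24]
[185, 185, 185, 186, 109, 112, 112, 112, 93, 103, 107, 104, 105, 111, 126, 146, 168, 179, 149, 112, 99, 84] [185, 184, 185, 186, 149, 150, 121, 121, 102, 160, 177, 177, 166, 162, 164, 164, 165, 139, 79, 66, 32, 19]
```

Request:
jog_arm(turn=[[0, 0, 0], [0, 0, 0], [0, 0, 0], [0, 0, 0], [0, 0, 0], [0, 0, 0], [0, 0, 0], [0, 0, 0], [0, 0, 0], [0, 0, 0], [0, 0, 0], [0, 0, 0], [0, 0, 0], [0, 0, 0], [0, 0, 0], [0, 0, 0], [0, 0, 0], [0, 0, 0], [0, 0, 0], [0, 0, 0]], delta_pos=[[0, 0, 0], [0, 0, 0], [0, 0, 0], [0, 0, 0], [0, 0, -0.01], [0, 0, -0.03], [0, 0, -0.035], [0, 0, -0.03], [-0.005, -0.02, -0.005], [-0.01, -0.035, 0], [-0.01, -0.037, 0], [-0.01, -0.037, 0], [-0.01, -0.037, 0], [-0.01, -0.037, 0], [-0.008, -0.033, 0], [-0.007, -0.03, 0], [-0.005, -0.02, 0], [0, 0, 0], [0, 0, 0], [0, 0, 0]], gripper=[0.05, 0.05, 0.05, 0.05, 0.05, 0.05, 0.05, 0.05, 0.05, 0.05, 0.05, 0.05, 0.05, 0.05, 0.05, 0.05, 0.05, 0.05, 0.05, 0.05])

```text
time: 14.48
tool_pos: [0.5498, 0.2069, 0.1995]
tcp_rot: [3.138, 0.148, 0.002]
wrist_force: [-0.2, -0.7, 0.2]
width: 0.584
grip_force: 0.0
```

```bash
cat >> h.py <<'E'
def knobs(f):
    s,im=shot('wrist',f); st()
    m=(im.max(2)<50).astype(np.uint8); m[265:]=0
    n,l,q,c=cv2.connectedComponentsWithStats(m)
    for i in range(1,n):
        if q[i][4]>300: print(q[i],c[i].round(1),'kn',atz('wrist',*c[i],.106,s))
    return s,im
def pads(f,v0=240,v1=331):
    s,im=shot('wrist',f); st(); g=im.max(2)<60
    for v in range(v0,v1,8):
        r=g[v,150:410].astype(int); e=np.flatnonzero(np.diff(np.r_[0,r,0])); print(v,[(int(150+a),int(150+b)) for a,b in zip(e[::2],e[1::2]) if b-a>5])
    return s,im
E
python3 - <<'E'
from h import *
knobs('w12'); go(.549,.2055,.2)
E
```

```text
14.53 [0.5499 0.2065 0.1993] [3.138e+00 1.460e-01 1.000e-03] F [ 0.1 -0.3 -1. ] w 50.2 g 0.0
[546 140  14  35 375] [553.5 157.9] kn [ 0.6336 -0.0474]
[  80  198   44   45 1181] [102.8 219.8] kn [0.534  0.3582]
[261 245  38  20 481] [279.4 256.5] kn [0.5172 0.2049]
turn [ 0.0004 -0.0007 -0.0008] then d [-0.001   0.0009 -0.0007] len 0.002
```

```bash
python3 - <<'E'
from h import *
s=read_state(); im=cv2.imread('pics/w12.png')
m=(im.max(2)<50).astype(np.uint8)
g=m[:,235:325]; n,l,q,c=cv2.connectedComponentsWithStats(np.ascontiguousarray(g))
for i in range(1,n):
    if q[i][4]>300: p=c[i]+[235,0]; print(q[i],p,atz('wrist',*p,.106,s),atz('wrist',*p,.114,s))
E
```

```text
[  24  245   41   49 1309] [278.84491979 269.26203209] [0.5058 0.204 ] [0.51   0.2044]
[   0  370   90   50 4324] [279.47086031 395.44056429] [0.3498 0.1895] [0.3592 0.1903]
```

View pics/w12.png

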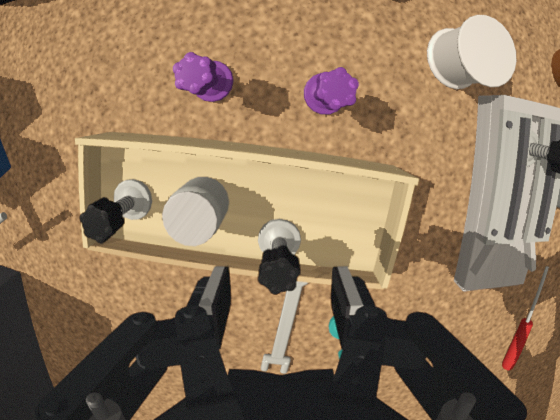

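One spindle has been knocked towards the front rail: its knob is at (279,269) and its foot at (280,238). It is still standing in the rack, so I descend on its new position.

Request:
jog_arm(turn=[[0, 0, 0], [0, 0, 0], [0, 0, 0], [0, 0, 0], [0, 0, 0], [0, 0, 0], [0, 0, 0]], delta_pos=[[-0.02, 0, 0], [-0.022, -0.003, 0.02], [0, 0, 0.035], [0, 0, 0.035], [0, 0, 0.02], [0, 0, 0.006], [0, 0, 0]], gripper=[0.055, 0.055, 0.055, 0.055, 0.055, 0.055, 0.055])

```text
time: 15.12
tool_pos: [0.5061, 0.2046, 0.0807]
tcp_rot: [3.137, 0.144, -0.007]
wrist_force: [-0.1, -0.0, 0.7]
width: 0.645
grip_force: 0.0
```

```bash
python3 - <<'E'
from h import *
pads('w13')
E
```

```text
15.17 [0.5077 0.2054 0.0827] [ 3.138e+00  1.450e-01 -1.000e-03] F [ 0.4  0.  -0. ] w 55.5 g 0.0
240 []
248 []
256 []
264 [(280, 297)]
272 [(218, 224), (254, 302), (338, 344)]
280 [(195, 202), (215, 225), (251, 315), (337, 347), (359, 368)]
288 [(189, 199), (212, 225), (249, 319), (337, 350), (363, 373)]
296 [(186, 196), (209, 226), (246, 321), (336, 353), (366, 377)]
304 [(182, 192), (206, 225), (245, 322), (336, 356), (370, 381)]
312 [(171, 199), (206, 223), (244, 323), (338, 355), (364, 391)]
320 [(164, 221), (242, 320), (340, 400)]
328 [(150, 219), (242, 315), (343, 410)]
```

Request:
jog_arm(turn=[[0, 0, 0], [0, 0, 0], [0, 0, 0], [0, 0, 0], [0, 0, 0], [0, 0, 0], [0, 0, 0], [0, 0, 0]], delta_pos=[[-0.003, 0.0005, 0], [0, 0, 0], [0, 0, 0], [0, 0, 0], [0, 0, 0], [0, 0, 0], [0, 0, 0], [0, 0, 0]], gripper=[0.055, 0.02, 0.02, 0.02, 0.02, 0.02, 0.02, 0.02], grip_force=100)

```text
time: 15.83
tool_pos: [0.5062, 0.2057, 0.0852]
tcp_rot: [-3.138, -0.148, -0.006]
wrist_force: [-1.4, -2.5, 5.5]
width: 0.394
grip_force: 98.8
```

Request:
jog_arm(turn=[[0, 0, 0], [0, 0, 0], [0, 0, 0], [0, 0, 0], [0, 0, 0], [0, 0, 0], [0, 0, 0]], delta_pos=[[0, 0, -0.005], [0, 0, -0.015], [0, 0, -0.02], [0, 0, -0.015], [0, 0, -0.008], [0, 0, 0], [0, 0, 0]], gripper=[0.02, 0.02, 0.02, 0.02, 0.02, 0.02, 0.02])

```text
time: 16.42
tool_pos: [0.5045, 0.2057, 0.1459]
tcp_rot: [-3.138, -0.147, -0.001]
wrist_force: [0.1, -0.3, -3.6]
width: 0.393
grip_force: 99.7
```

```bash
python3 - <<'E'
from h import *
st(); a=[.43,.19,.146]; go(*a); go(*J(-.095,0),.146,p=np.array(a))
E
```

```text
16.42 [0.5045 0.2057 0.1459] [-3.138e+00 -1.470e-01 -1.000e-03] F [ 0.1 -0.3 -3.6] w 33.5 g 99.7
turn [-0.0003 -0.0006 -0.0001] then d [-0.0756  0.0087 -0.0001] len 0.076
turn [-0.0003 -0.0006 -0.0001] then d [0.023  0.2803 0.    ] len 0.281
```

Request:
jog_arm(turn=[[0, 0, 0], [0, 0, 0], [0, 0, 0], [0, 0, 0], [0, 0, 0], [0, 0, 0], [0, 0, 0], [0, 0, 0], [0, 0, 0], [0, 0, 0], [0, 0, 0], [0, 0, 0], [0, 0, 0], [0, 0, 0], [0, 0, 0], [0, 0, 0], [0, 0, 0], [0, 0, 0]], delta_pos=[[-0.014, 0, 0], [-0.022, 0, 0], [-0.024, 0, 0], [-0.0156, 0.0087, 0], [0.002, 0.02, 0], [0.003, 0.032, 0], [0.003, 0.038, 0], [0.003, 0.038, 0], [0.003, 0.038, 0], [0.003, 0.038, 0], [0.003, 0.034, 0], [0.002, 0.026, 0], [0.001, 0.0163, 0.005], [0, 0, 0.018], [0, 0, 0.018], [0, 0, 0.011], [0, 0, 0.005], [0, 0, 0]], gripper=[0.02, 0.02, 0.02, 0.02, 0.02, 0.02, 0.02, 0.02, 0.02, 0.02, 0.02, 0.02, 0.02, 0.02, 0.02, 0.02, 0.02, 0.02])

```text
time: 17.92
tool_pos: [0.4775, -0.0865, 0.0868]
tcp_rot: [-3.137, -0.148, 0.006]
wrist_force: [-0.4, 0.2, -2.1]
width: 0.393
grip_force: 100.6
```

```bash
python3 - <<'E'
from h import *
s,im=shot('wrist','w14'); st(); print(jig(s['tool_pos'])); go(*J(.034,0),.087)
a=cv2.imread('pics/w4.png'); b=cv2.imread('pics/w14.png')
for k in (a,b):
  g=cv2.cvtColor(k,cv2.COLOR_BGR2GRAY)
  for v in (225,232,240): print(v,g[v,225:345:3].tolist())
E
```

```text
17.97 [ 0.4785 -0.0866  0.0879] [-3.138e+00 -1.480e-01  3.000e-03] F [ 0.1  0.4 -2.7] w 33.3 g 100.6
[-0.0967  0.0006]
turn [-0.0007  0.0018  0.0003] then d [0.1296 0.0003 0.0009] len 0.13
225 [133, 136, 140, 205, 214, 216, 211, 191, 226, 207, 205, 204, 213, 218, 215, 216, 210, 205, 200, 195, 186, 189, 201, 202, 205, 198, 115, 132, 135, 212, 211, 211, 212, 209, 213, 215, 215, 213, 210, 212]
232 [135, 139, 140, 202, 214, 217, 195, 214, 207, 203, 230, 233, 241, 235, 224, 222, 216, 211, 202, 196, 188, 181, 177, 167, 204, 202, 203, 138, 134, 134, 180, 212, 212, 210, 213, 213, 212, 211, 211, 211]
240 [214, 211, 218, 214, 214, 215, 212, 205, 204, 225, 226, 236, 252, 251, 225, 148, 101, 94, 82, 112, 134, 130, 127, 126, 123, 200, 202, 203, 133, 132, 156, 212, 211, 214, 213, 211, 214, 210, 213, 155]
225 [137, 138, 138, 142, 215, 214, 213, 212, 211, 213, 179, 237, 211, 210, 207, 206, 215, 212, 210, 209, 204, 200, 201, 208, 206, 204, 202, 197, 106, 133, 133, 149, 192, 209, 212, 214, 213, 211, 209, 211]
232 [133, 135, 198, 217, 215, 214, 215, 212, 213, 213, 214, 209, 208, 225, 235, 241, 235, 223, 220, 216, 211, 204, 196, 190, 182, 180, 207, 207, 206, 179, 136, 129, 135, 173, 212, 215, 213, 212, 208, 212]
240 [214, 215, 215, 216, 214, 212, 214, 211, 202, 210, 209, 213, 226, 230, 244, 254, 253, 235, 193, 171, 176, 203, 198, 192, 186, 178, 169, 188, 206, 203, 151, 132, 134, 152, 212, 214, 212, 211, 209, 210]
```

Request:
jog_arm(turn=[[0, 0, 0], [0, 0, 0], [0, 0, 0], [0, 0, 0], [0, 0, 0], [0, 0, 0], [0, 0, 0], [0, 0, 0], [0, 0, 0], [0, 0, 0], [0, 0, 0], [0, 0, 0], [0, 0, 0], [0, 0, 0]], delta_pos=[[0.004, 0.0003, 0.0005], [0.008, 0, 0], [0.01, 0, 0], [0.011, 0, 0], [0.011, 0, 0], [0.011, 0, 0], [0.011, 0, 0], [0.011, 0, 0], [0.011, 0, 0], [0.011, 0, 0], [0.011, 0, 0], [0.01, 0, 0], [0.0065, 0, 0], [0, 0, 0]], gripper=[0.02, 0.02, 0.02, 0.02, 0.02, 0.02, 0.02, 0.02, 0.02, 0.02, 0.02, 0.02, 0.02, 0.02])

```text
time: 19.13
tool_pos: [0.6066, -0.0754, 0.0882]
tcp_rot: [3.138, 0.148, 0.001]
wrist_force: [0.8, 0.2, -2.5]
width: 0.394
grip_force: 100.4
```

```bash
python3 - <<'E'
from h import *
pads('w15',150); s=read_state(); print(jig(s['tool_pos']))
E
```

```text
19.18 [ 0.6058 -0.0755  0.0881] [3.138 0.148 0.   ] F [-0.1 -0.1 -2.9] w 33.8 g 100.4
150 []
158 []
166 [(275, 294)]
174 [(247, 279), (280, 298), (319, 335)]
182 [(243, 309), (319, 335)]
190 [(240, 316), (318, 334)]
198 [(240, 334)]
206 [(237, 334)]
214 [(234, 333)]
222 [(232, 315), (317, 333)]
230 [(236, 311), (318, 333)]
238 [(248, 312)]
246 [(255, 305)]
254 [(262, 276), (316, 331)]
262 [(270, 298), (316, 331)]
270 [(241, 247), (252, 304)]
278 [(218, 227), (239, 247), (250, 322), (335, 345)]
286 [(214, 225), (237, 247), (249, 325), (337, 349)]
294 [(211, 222), (236, 326), (339, 352)]
302 [(208, 220), (234, 328), (342, 355)]
310 [(161, 168), (199, 229), (234, 327), (333, 363), (389, 403)]
318 [(150, 178), (184, 315), (317, 380), (384, 410)]
326 [(150, 313), (318, 410)]
[ 0.0321 -0.0005]
```

Request:
jog_arm(turn=[[0, 0, 0], [0, 0, 0], [0, 0, 0], [0, 0, 0], [0, 0, 0], [0, 0, 0], [0, 0, 0], [0, 0, 0], [0, 0, 0], [0, 0, 0], [0, 0, 0], [0, 0, 0], [0, 0, 0], [0, 0, 0], [0, 0, 0], [0, 0, 0], [0, 0, 0], [0, 0, 0], [0, 0, 0], [0, 0, 0]], delta_pos=[[0, 0, 0.001], [0, 0, 0], [0, 0, 0], [0, 0, 0], [0, 0, -0.01], [0, 0, -0.035], [0, 0, -0.038], [0, -0.02, -0.03], [-0.003, -0.038, 0], [-0.003, -0.04, 0], [-0.003, -0.04, 0], [-0.003, -0.04, 0], [-0.003, -0.04, 0], [-0.003, -0.04, 0], [-0.003, -0.04, 0], [-0.003, -0.04, 0], [-0.003, -0.04, 0], [-0.003, -0.035, 0], [-0.002, -0.025, 0], [0, 0, 0]], gripper=[0.02, 0.05, 0.05, 0.05, 0.05, 0.05, 0.05, 0.05, 0.05, 0.05, 0.05, 0.05, 0.05, 0.05, 0.05, 0.05, 0.05, 0.05, 0.05, 0.05])

```text
time: 20.85
tool_pos: [0.5312, 0.3627, 0.2017]
tcp_rot: [-3.135, -0.154, -0.002]
wrist_force: [0.5, -0.3, 0.3]
width: 0.587
grip_force: 0.0
```

```bash
python3 - <<'E'
from h import *
s,im=shot('wrist','w16'); st()
im=cv2.imread('pics/w16.png')
m=(im.max(2)<50).astype(np.uint8); m[310:]=0
n,l,q,c=cv2.connectedComponentsWithStats(m)
for i in range(1,n):
    if q[i][4]>300: print(q[i],c[i].round(1),'kn',atz('wrist',*c[i],.11,s))
go(.533,.358,.2)
E
```

```text
20.9 [0.5317 0.3602 0.2014] [-3.137e+00 -1.530e-01 -2.000e-03] F [-0.2 -0.8 -0.7] w 50.2 g 0.0
[ 262  191   42   49 1223] [283.  214.6] kn [0.5346 0.3616]
[212 267  19  43 498] [222.6 292.9] kn [0.4599 0.4059]
[331 267  19  43 482] [338.  292.6] kn [0.4698 0.3082]
[ 65 276  37  34 662] [ 86.9 297.7] kn [0.4305 0.5449]
[353 277  28  33 337] [364.4 295.3] kn [0.4685 0.2842]
turn [-0.0009 -0.0013  0.0036] then d [0.0011 0.0023 0.0014] len 0.003
```

Request:
jog_arm(turn=[[0, 0, 0], [0, 0, 0], [0, 0, 0], [0, 0, 0], [0, 0, 0], [0, 0, 0]], delta_pos=[[0.001, 0.001, 0.03], [0, 0, 0.035], [0, 0, 0.03], [0, 0, 0.017], [0, 0, 0.0065], [0, 0, 0]], gripper=[0.055, 0.055, 0.055, 0.055, 0.055, 0.055])

```text
time: 21.4
tool_pos: [0.5324, 0.3547, 0.08]
tcp_rot: [3.136, 0.145, -0.005]
wrist_force: [0.5, -1.3, 0.4]
width: 0.639
grip_force: 0.0
```

```bash
python3 - <<'E'
from h import *
pads('w17')
E
```

```text
21.45 [0.5336 0.3557 0.082 ] [ 3.138e+00  1.460e-01 -1.000e-03] F [0.2 0.2 0.2] w 54.7 g 0.0
240 []
248 []
256 [(255, 269)]
264 [(248, 283), (284, 291)]
272 [(218, 224), (233, 298), (338, 344)]
280 [(194, 202), (215, 224), (229, 298), (338, 347), (360, 368)]
288 [(193, 199), (212, 299), (337, 350), (363, 373)]
296 [(186, 195), (209, 300), (336, 353), (366, 377)]
304 [(182, 192), (206, 301), (337, 356), (370, 381)]
312 [(171, 199), (206, 224), (226, 302), (338, 353), (364, 391)]
320 [(163, 222), (228, 303), (340, 400)]
328 [(150, 219), (229, 302), (343, 410)]
```

Request:
jog_arm(turn=[[0, 0, 0], [0, 0, 0], [0, 0, 0], [0, 0, 0]], delta_pos=[[-0.001, -0.004, 0], [0, -0.004, 0], [0, 0, 0], [0, 0, 0]], gripper=[0.055, 0.055, 0.055, 0.055])

```text
time: 21.78
tool_pos: [0.5325, 0.3655, 0.0834]
tcp_rot: [-3.137, -0.148, -0.004]
wrist_force: [0.0, -0.8, 0.9]
width: 0.643
grip_force: 0.0
```

```bash
python3 - <<'E'
from h import *
pads('w18',256)
E
```

```text
21.83 [0.5322 0.3652 0.083 ] [-3.137e+00 -1.480e-01 -3.000e-03] F [-0.8 -0.9 -0.4] w 55.1 g 0.0
256 [(277, 295)]
264 [(270, 315)]
272 [(218, 224), (255, 320), (338, 344)]
280 [(195, 202), (215, 224), (253, 322), (338, 347), (359, 367)]
288 [(193, 199), (212, 225), (252, 272), (274, 324), (337, 350), (363, 372)]
296 [(186, 195), (209, 226), (250, 326), (336, 353), (366, 377)]
304 [(182, 192), (206, 226), (249, 308), (311, 324), (337, 356), (370, 380)]
312 [(171, 199), (206, 224), (254, 326), (338, 353), (364, 390)]
320 [(163, 221), (255, 328), (340, 400)]
328 [(150, 219), (255, 324), (343, 410)]
```

Request:
jog_arm(turn=[[0, 0, 0], [0, 0, 0], [0, 0, 0], [0, 0, 0], [0, 0, 0], [0, 0, 0], [0, 0, 0], [0, 0, 0], [0, 0, 0]], delta_pos=[[-0.001, 0.003, 0], [0, 0, 0], [0, 0, 0], [0, 0, 0], [0, 0, 0], [0, 0, 0], [0, 0, 0], [0, 0, 0], [0, 0, 0]], gripper=[0.055, 0.055, 0.02, 0.02, 0.02, 0.02, 0.02, 0.02, 0.02], grip_force=100)

```text
time: 22.58
tool_pos: [0.5312, 0.3616, 0.0821]
tcp_rot: [-3.138, -0.147, -0.001]
wrist_force: [-0.8, 0.5, 3.7]
width: 0.391
grip_force: 99.7
```

Request:
jog_arm(turn=[[0, 0, 0], [0, 0, 0], [0, 0, 0], [0, 0, 0], [0, 0, 0], [0, 0, 0], [0, 0, 0]], delta_pos=[[0, 0, -0.005], [0, 0, -0.015], [0, 0, -0.02], [0, 0, -0.015], [0, 0, -0.008], [0, 0, 0], [0, 0, 0]], gripper=[0.02, 0.02, 0.02, 0.02, 0.02, 0.02, 0.02])

```text
time: 23.17
tool_pos: [0.5307, 0.3613, 0.1444]
tcp_rot: [3.138, 0.147, -0.0]
wrist_force: [0.9, 0.2, -2.4]
width: 0.396
grip_force: 99.6
```

```bash
python3 - <<'E'
from h import *
st(); a=[.43,.34,.146]; go(*a); go(*J(-.095,0),.146,p=np.array(a))
E
```

```text
23.17 [0.5307 0.3613 0.1444] [ 3.138  0.147 -0.   ] F [ 0.9  0.2 -2.4] w 33.8 g 99.6
turn [ 0.0002  0.0003 -0.0002] then d [-0.1022  0.0117 -0.0016] len 0.103
turn [ 0.0002  0.0003 -0.0002] then d [0.0089 0.4297 0.    ] len 0.43
```

Request:
jog_arm(turn=[[0, 0, 0], [0, 0, 0], [0, 0, 0], [0, 0, 0], [0, 0, 0], [0, 0, 0], [0, 0, 0], [0, 0, 0], [0, 0, 0], [0, 0, 0], [0, 0, 0], [0, 0, 0], [0, 0, 0], [0, 0, 0], [0, 0, 0], [0, 0, 0], [0, 0, 0], [0, 0, 0], [0, 0, 0], [0, 0, 0]], delta_pos=[[-0.014, 0, 0], [-0.024, 0, 0], [-0.026, 0, 0], [-0.024, 0.003, 0], [-0.0142, 0.009, 0], [0, 0.02, 0], [0.001, 0.033, 0], [0.001, 0.039, 0], [0.001, 0.04, 0], [0.001, 0.04, 0], [0.001, 0.04, 0], [0.001, 0.04, 0], [0.001, 0.04, 0], [0.001, 0.04, 0], [0.001, 0.038, 0], [0, 0.032, 0], [0, 0.0272, 0], [0, 0, 0.015], [0, 0, 0.02], [0, 0, 0.012]], gripper=[0.02, 0.02, 0.02, 0.02, 0.02, 0.02, 0.02, 0.02, 0.02, 0.02, 0.02, 0.02, 0.02, 0.02, 0.02, 0.02, 0.02, 0.02, 0.02, 0.02])

```text
time: 24.83
tool_pos: [0.4772, -0.0869, 0.0948]
tcp_rot: [-3.137, -0.144, 0.007]
wrist_force: [-1.6, 0.8, -2.1]
width: 0.396
grip_force: 100.3
```

Request:
jog_arm(turn=[[0, 0, 0], [0, 0, 0], [0, 0, 0], [0, 0, 0]], delta_pos=[[0, 0, 0.006], [0, 0, 0.0045], [0, 0, 0], [0, 0, 0]], gripper=[0.02, 0.02, 0.02, 0.02])

```text
time: 25.17
tool_pos: [0.4796, -0.0861, 0.0873]
tcp_rot: [-3.138, -0.149, 0.0]
wrist_force: [0.6, -0.1, -2.4]
width: 0.397
grip_force: 100.3
```

```bash
python3 - <<'E'
from h import *
s,im=shot('wrist','w19'); st(); print(jig(s['tool_pos'])); go(*J(-.014,0),.084)
g=cv2.cvtColor(cv2.imread('pics/w19.png'),cv2.COLOR_BGR2GRAY)
for v in (217,221,225,232,240): print(v,g[v,225:345:3].tolist())
E
```

```text
25.22 [ 0.4801 -0.0863  0.0879] [3.138e+00 1.490e-01 2.000e-03] F [ 0.9  0.4 -2.3] w 33.6 g 100.3
[-0.0946  0.0007]
turn [ 0.0004 -0.0011  0.0006] then d [0.0801 0.0005 0.0039] len 0.08
217 [133, 135, 136, 136, 136, 208, 213, 215, 215, 211, 171, 237, 213, 206, 208, 210, 209, 207, 208, 206, 209, 208, 206, 206, 209, 204, 138, 116, 134, 136, 132, 138, 214, 209, 212, 215, 213, 212, 210, 212]
221 [137, 141, 138, 135, 141, 206, 214, 216, 214, 186, 237, 208, 209, 207, 210, 213, 212, 211, 210, 206, 198, 193, 193, 206, 206, 206, 207, 181, 114, 132, 132, 135, 138, 207, 212, 215, 214, 211, 208, 212]
225 [138, 139, 140, 135, 216, 216, 214, 213, 206, 225, 208, 210, 213, 222, 229, 227, 222, 219, 211, 209, 205, 199, 192, 187, 188, 205, 207, 207, 178, 132, 132, 134, 136, 208, 213, 213, 214, 213, 209, 213]
232 [137, 136, 142, 150, 216, 215, 216, 198, 216, 210, 211, 219, 225, 249, 252, 243, 231, 225, 218, 214, 206, 200, 194, 188, 180, 170, 193, 205, 206, 189, 132, 132, 135, 130, 194, 214, 213, 213, 209, 211]
240 [215, 217, 216, 216, 214, 214, 216, 218, 210, 208, 217, 218, 226, 237, 240, 216, 123, 139, 112, 98, 96, 67, 129, 127, 130, 150, 142, 170, 203, 200, 134, 132, 134, 133, 134, 137, 135, 211, 183, 210]
```

Request:
jog_arm(turn=[[0, 0, 0], [0, 0, 0], [0, 0, 0], [0, 0, 0], [0, 0, 0], [0, 0, 0], [0, 0, 0], [0, 0, 0], [0, 0, 0], [0, 0, 0], [0, 0, 0]], delta_pos=[[0, 0, 0.002], [0, 0.0005, 0.001], [0.005, 0, 0], [0.01, 0, 0], [0.011, 0, 0], [0.011, 0, 0], [0.011, 0, 0], [0.011, 0, 0], [0.011, 0, 0], [0.0095, 0, 0], [0, 0, 0]], gripper=[0.02, 0.02, 0.02, 0.02, 0.02, 0.02, 0.02, 0.02, 0.02, 0.02, 0.02])

```text
time: 26.13
tool_pos: [0.5606, -0.0794, 0.0842]
tcp_rot: [3.138, 0.148, 0.001]
wrist_force: [0.3, -0.5, -1.8]
width: 0.398
grip_force: 100.3
```

```bash
python3 - <<'E'
from h import *
pads('w20',246); s=read_state(); print(jig(s['tool_pos']))
E
```

```text
26.18 [ 0.5596 -0.0795  0.084 ] [-3.138 -0.148 -0.   ] F [-0.4  0.2 -2.1] w 33.4 g 100.3
246 [(268, 289)]
254 [(269, 287)]
262 [(261, 309)]
270 [(242, 314)]
278 [(218, 227), (239, 270), (274, 323), (335, 345)]
286 [(214, 224), (237, 262), (263, 325), (338, 349)]
294 [(211, 222), (236, 248), (249, 326), (340, 351)]
302 [(208, 220), (234, 328), (342, 355)]
310 [(199, 229), (234, 325), (334, 364)]
318 [(150, 178), (185, 244), (247, 378), (384, 395), (397, 410)]
326 [(150, 243), (247, 316), (319, 410)]
[-0.0142 -0.0001]
```

Request:
jog_arm(turn=[[0, 0, 0], [0, 0, 0], [0, 0, 0], [0, 0, 0], [0, 0, 0], [0, 0, 0], [0, 0, 0], [0, 0, 0], [0, 0, 0], [0, 0, -0.12], [0, 0, -0.12], [0, 0, -0.12], [0, 0, -0.12], [0, 0, -0.12], [0, 0, -0.12], [0, 0, -0.12], [0, 0, -0.12], [0, 0, -0.12], [0, 0, -0.12], [0, 0, -0.12]], delta_pos=[[0, 0, 0.001], [0, 0, 0], [0, 0, 0], [0, 0, 0], [0, 0, -0.01], [0, 0, -0.035], [0, 0, -0.038], [0, 0, -0.038], [0, 0, -0.035], [0, 0, 0], [0, 0, 0], [0, 0, 0], [0, 0, 0], [0, 0, 0], [0, 0, 0], [0, 0, 0], [0, 0, 0], [0, 0, 0], [0, 0, 0], [0, 0, 0]], gripper=[0.02, 0.05, 0.05, 0.05, 0.05, 0.05, 0.05, 0.05, 0.05, 0.05, 0.05, 0.05, 0.05, 0.05, 0.05, 0.05, 0.05, 0.05, 0.05, 0.05])

```text
time: 27.85
tool_pos: [0.5586, -0.0797, 0.2405]
tcp_rot: [2.382, 2.047, 0.001]
wrist_force: [-0.3, 0.1, -0.3]
width: 0.583
grip_force: 0.0
```

Request:
jog_arm(turn=[[0, 0, -0.12], [0, 0, -0.12], [0, 0, -0.011], [0, 0, 0]], delta_pos=[[0, 0, 0], [0, 0, 0], [0, 0, 0], [0, 0, 0]], gripper=[0.05, 0.05, 0.05, 0.05])

```text
time: 28.18
tool_pos: [0.5587, -0.0797, 0.2402]
tcp_rot: [2.117, 2.32, 0.001]
wrist_force: [-0.5, 0.2, 0.1]
width: 0.581
grip_force: 0.0
```

```bash
python3 - <<'E'
from h import *
st(); go(*J(.074,-.14),.234,YAW+np.pi/2); print(read_state()['q'])
E
```

```text
28.18 [ 0.5587 -0.0797  0.2402] [2.117e+00 2.320e+00 1.000e-03] F [-0.5  0.2  0.1] w 49.6 g 0.0
turn [ 0.0011  0.0003 -0.0027] then d [-0.1398  0.0892  0.0062] len 0.166
[-1.85753596e-01  4.88161214e-02  1.83425654e+00 -2.85019622e-06
  1.25735802e+00 -2.77092082e-01]
```

Request:
jog_arm(turn=[[0, 0, 0], [0, 0, 0], [0, 0, 0], [0, 0, 0], [0, 0, 0], [0, 0, 0], [0, 0, 0], [0, 0, 0]], delta_pos=[[-0.02, 0.014, 0], [-0.03, 0.019, 0], [-0.03, 0.019, 0], [-0.03, 0.019, 0], [-0.02, 0.012, 0], [-0.01, 0.006, 0], [0, 0, 0], [0, 0, 0]], gripper=[0.05, 0.05, 0.05, 0.05, 0.05, 0.05, 0.05, 0.05])

```text
time: 28.85
tool_pos: [0.66, -0.2104, 0.239]
tcp_rot: [-2.116, -2.32, 0.0]
wrist_force: [-0.4, 1.3, -0.2]
width: 0.588
grip_force: 0.0
```

```bash
python3 - <<'E'
from h import *
s,im=shot('wrist','w21'); st(); print(jig(s['tool_pos']))
for q in [(.074,-.1025,.1624),(.074,-.14,.1624),(.074,-.1775,.1624),(.031,-.14,.045),(-.015,0,.11),(.032,0,.11),(.078,0,.11),(-.045,0,.053),(.105,0,.053)]: print(q,proj('wrist',[*J(*q[:2]),q[2]],s).round(0))
E
```

```text
28.9 [ 0.6597 -0.2098  0.2391] [-2.115 -2.321 -0.   ] F [ 0.   0.3 -0.4] w 49.6 g 0.0
[ 0.0734 -0.14  ]
(0.074, -0.1025, 0.1624) [283. 176.]
(0.074, -0.14, 0.1624) [283. 227.]
(0.074, -0.1775, 0.1624) [283. 273.]
(0.031, -0.14, 0.045) [242. 189.]
(-0.015, 0, 0.11) [177.  49.]
(0.032, 0, 0.11) [231.  44.]
(0.078, 0, 0.11) [287.  43.]
(-0.045, 0, 0.053) [166.  61.]
(0.105, 0, 0.053) [313.  55.]
```

View pics/w21.png

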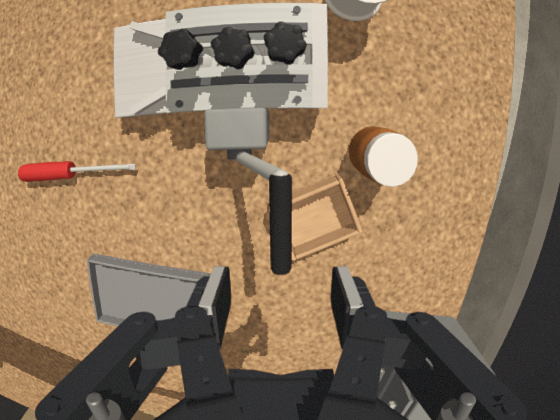

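All three knobs are in the slot at (180,48), (232,46) and (286,42). The lever grip runs from (281,175) to (281,272), centred between the fingers.

Request:
jog_arm(turn=[[0, 0, 0], [0, 0, 0], [0, 0, 0], [0, 0, 0], [0, 0, 0], [0, 0, 0], [0, 0, 0], [0, 0, 0], [0, 0, 0], [0, 0, 0], [0, 0, 0], [0, 0, 0], [0, 0, 0]], delta_pos=[[0, 0, 0.025], [0, 0, 0.03], [0, 0, 0.025], [0, 0, 0.013], [0, 0, 0.004], [0, 0, 0], [0, 0, 0], [0, 0, 0], [0, 0, 0], [0, 0, 0], [0, 0, 0], [0, 0, 0], [0, 0, 0]], gripper=[0.05, 0.05, 0.05, 0.05, 0.05, 0.05, 0.012, 0.012, 0.012, 0.012, 0.012, 0.012, 0.012], grip_force=50)

```text
time: 29.98
tool_pos: [0.6602, -0.2111, 0.1449]
tcp_rot: [2.114, 2.323, -0.001]
wrist_force: [-4.9, 0.1, 5.5]
width: 0.17
grip_force: 48.7
```

```bash
python3 - <<'E'
from h import *
st(); s=read_state(); print(jig(s['tool_pos']))
th=np.linspace(0,.93,19); x=.125*np.sin(.35-th); z=.125*np.cos(.35-th)
print('dx',(np.diff(x)*1e3).round(1).tolist()); print('dzTool',(-np.diff(z)*1e3).round(1).tolist())
E
```

```text
29.98 [ 0.6602 -0.2111  0.1449] [ 2.114e+00  2.323e+00 -1.000e-03] F [-4.9  0.1  5.5] w 14.5 g 48.7
[ 0.0735 -0.1406]
dx [-6.1, -6.2, -6.3, -6.4, -6.4, -6.4, -6.5, -6.5, -6.4, -6.4, -6.3, -6.3, -6.2, -6.1, -5.9, -5.8, -5.7, -5.5]
dzTool [-2.1, -1.7, -1.4, -1.1, -0.8, -0.4, -0.1, 0.2, 0.6, 0.9, 1.2, 1.6, 1.9, 2.2, 2.5, 2.8, 3.1, 3.4]
```

Request:
jog_arm(turn=[[0, 0, 0], [0, 0, 0], [0, 0, 0], [0, 0, 0], [0, 0, 0], [0, 0, 0], [0, 0, 0], [0, 0, 0], [0, 0, 0], [0, 0, 0], [0, 0, 0], [0, 0, 0], [0, 0, 0], [0, 0, 0], [0, 0, 0], [0, 0, 0], [0, 0, 0], [0, 0, 0], [0, 0, 0]], delta_pos=[[0, -0.0061, -0.0021], [0, -0.0062, -0.0017], [0, -0.0063, -0.0014], [0, -0.0064, -0.0011], [0, -0.0064, -0.0008], [0, -0.0064, -0.0004], [0, -0.0065, -0.0001], [0, -0.0065, 0.0002], [0, -0.0064, 0.0006], [0, -0.0064, 0.0009], [0, -0.0063, 0.0012], [0, -0.0063, 0.0016], [0, -0.0062, 0.0019], [0, -0.0061, 0.0022], [0, -0.0059, 0.0025], [0, -0.0058, 0.0028], [0, -0.0057, 0.0031], [0, 0, 0], [0, 0, 0]], gripper=[0.012, 0.012, 0.012, 0.012, 0.012, 0.012, 0.012, 0.012, 0.012, 0.012, 0.012, 0.012, 0.012, 0.012, 0.012, 0.012, 0.012, 0.012, 0.012])

```text
time: 31.57
tool_pos: [0.5613, -0.2211, 0.14]
tcp_rot: [2.106, 2.313, 0.013]
wrist_force: [4.7, 6.1, 14.5]
width: 0.17
grip_force: 54.2
```

```bash
python3 - <<'E'
from h import *
st(); s=read_state(); j=jig(s['tool_pos']); print(j)
print('theta est',.35-np.arcsin((j[0]-.031)/.125))
E
```

```text
31.57 [ 0.5613 -0.2211  0.14  ] [2.106 2.313 0.013] F [ 4.7  6.1 14.5] w 14.5 g 54.2
[-0.0259 -0.1413]
theta est 0.8225968221041601
```

Request:
jog_arm(turn=[[0, 0, 0], [0, 0, 0], [0, 0, 0], [0, 0, 0], [0, 0, 0]], delta_pos=[[0, -0.004, 0], [0, -0.004, 0], [0, -0.003, 0], [0, 0, 0], [0, 0, 0]], gripper=[0.012, 0.012, 0.012, 0.012, 0.012])

```text
time: 31.98
tool_pos: [0.5525, -0.2219, 0.1358]
tcp_rot: [2.105, 2.31, 0.018]
wrist_force: [21.3, 2.2, -10.0]
width: 0.166
grip_force: 51.2
```

```bash
python3 - <<'E'
from h import *
st(); s=read_state(); j=jig(s['tool_pos']); print(j)
print('theta est',.35-np.arcsin((j[0]-.031)/.125))
E
```

```text
31.98 [ 0.5525 -0.2219  0.1358] [2.105 2.31  0.018] F [ 21.3   2.2 -10. ] w 14.2 g 51.2
[-0.0347 -0.1412]
theta est 0.9034202346968608
```

Request:
jog_arm(turn=[[0, 0, 0], [0, 0, 0], [0, 0, 0], [0, 0, 0]], delta_pos=[[0, -0.0015, 0.002], [0, -0.0015, 0.002], [0, -0.001, 0.001], [0, 0, 0]], gripper=[0.012, 0.012, 0.012, 0.012])

```text
time: 32.32
tool_pos: [0.552, -0.222, 0.1353]
tcp_rot: [2.102, 2.306, 0.025]
wrist_force: [20.9, 8.2, 5.5]
width: 0.163
grip_force: 52.8
```

```bash
python3 - <<'E'
from h import *
st(); s=read_state(); j=jig(s['tool_pos']); print(j)
s,im=shot('wrist','w22')
for th in (.8,.85,.9):
  for y in (-.1025,-.1775): print(th,proj('wrist',[*J(.031+.125*np.sin(.35-th),y),.045+.125*np.cos(.35-th)],s).round(0))
E
```

```text
32.32 [ 0.552  -0.222   0.1353] [2.102 2.306 0.025] F [20.9  8.2  5.5] w 14.0 g 52.8
[-0.0352 -0.1414]
0.8 [315. 221.]
0.8 [308. 362.]
0.85 [300. 219.]
0.85 [296. 358.]
0.9 [286. 217.]
0.9 [286. 355.]
```

At the stop: the last push moved only 0.5 mm while the force rose. Now easing back at about 0.3 rad/s.

Request:
jog_arm(turn=[[0, 0, 0], [0, 0, 0], [0, 0, 0], [0, 0, 0], [0, 0, 0], [0, 0, 0], [0, 0, 0], [0, 0, 0], [0, 0, 0], [0, 0, 0], [0, 0, 0], [0, 0, 0], [0, 0, 0], [0, 0, 0], [0, 0, 0], [0, 0, 0], [0, 0, 0], [0, 0, 0], [0, 0, 0], [0, 0, 0]], delta_pos=[[0, 0.003, -0.001], [0, 0.003, -0.001], [0, 0.003, -0.001], [0, 0.003, -0.0005], [0, 0.0027, -0.0015], [0, 0.0027, -0.0015], [0, 0.0027, -0.0015], [0, 0.0027, -0.0015], [0, 0.0029, -0.0012], [0, 0.0029, -0.0012], [0, 0.0029, -0.0012], [0, 0.0029, -0.0012], [0, 0.003, -0.0009], [0, 0.003, -0.0009], [0, 0.003, -0.0009], [0, 0.003, -0.0009], [0, 0.0031, -0.0006], [0, 0.0031, -0.0006], [0, 0.0031, -0.0006], [0, 0.0031, -0.0006]], gripper=[0.012, 0.012, 0.012, 0.012, 0.012, 0.012, 0.012, 0.012, 0.012, 0.012, 0.012, 0.012, 0.012, 0.012, 0.012, 0.012, 0.012, 0.012, 0.012, 0.012])

```text
time: 34.03
tool_pos: [0.6, -0.2171, 0.1504]
tcp_rot: [2.112, 2.321, 0.002]
wrist_force: [0.8, -0.3, 5.8]
width: 0.164
grip_force: 55.9
```

Request:
jog_arm(turn=[[0, 0, 0], [0, 0, 0], [0, 0, 0], [0, 0, 0], [0, 0, 0], [0, 0, 0], [0, 0, 0], [0, 0, 0], [0, 0, 0], [0, 0, 0], [0, 0, 0], [0, 0, 0], [0, 0, 0], [0, 0, 0], [0, 0, 0], [0, 0, 0], [0, 0, 0], [0, 0, 0], [0, 0, 0], [0, 0, 0]], delta_pos=[[0, 0.0031, -0.0003], [0, 0.0031, -0.0003], [0, 0.0031, -0.0003], [0, 0.0031, -0.0003], [0, 0.0031, 0], [0, 0.0031, 0], [0, 0.0031, 0], [0, 0.0031, 0], [0, 0.0031, 0.0003], [0, 0.0031, 0.0003], [0, 0.0031, 0.0003], [0, 0.0031, 0.0003], [0, 0.0031, 0.0006], [0, 0.0031, 0.0006], [0, 0.0031, 0.0006], [0, 0.0031, 0.0006], [0, 0.003, 0.0009], [0, 0.003, 0.0009], [0, 0.003, 0.0009], [0, 0.003, 0.0009]], gripper=[0.012, 0.012, 0.012, 0.012, 0.012, 0.012, 0.012, 0.012, 0.012, 0.012, 0.012, 0.012, 0.012, 0.012, 0.012, 0.012, 0.012, 0.012, 0.012, 0.012])

```text
time: 35.7
tool_pos: [0.6586, -0.2112, 0.1408]
tcp_rot: [-2.113, -2.322, 0.004]
wrist_force: [-2.0, -5.7, 2.7]
width: 0.168
grip_force: 60.5
```

```bash
python3 - <<'E'
from h import *
st(); s=read_state(); print(jig(s['tool_pos']))
E
```

```text
35.7 [ 0.6586 -0.2112  0.1408] [-2.113 -2.322  0.004] F [-2.  -5.7  2.7] w 14.4 g 60.5
[ 0.0719 -0.1406]
```

Request:
jog_arm(turn=[[0, 0, 0], [0, 0, 0], [0, 0, 0], [0, 0, 0], [0, 0, 0]], delta_pos=[[0, 0.0015, 0.0005], [0, 0.0015, 0.0005], [0, 0.001, 0], [0, 0, 0], [0, 0, 0]], gripper=[0.012, 0.012, 0.012, 0.012, 0.012])

```text
time: 36.12
tool_pos: [0.6599, -0.2111, 0.1403]
tcp_rot: [-2.11, -2.319, 0.01]
wrist_force: [-8.9, -5.3, 7.0]
width: 0.167
grip_force: 61.1
```

```bash
python3 - <<'E'
from h import *
st(); s=read_state(); print(jig(s['tool_pos']))
E
```

```text
36.12 [ 0.6599 -0.2111  0.1403] [-2.11  -2.319  0.01 ] F [-8.9 -5.3  7. ] w 14.2 g 61.1
[ 0.0732 -0.1406]
```

Request:
jog_arm(turn=[[0, 0, 0], [0, 0, 0], [0, 0, 0], [0, 0, 0], [0, 0, 0], [0, 0, 0], [0, 0, 0], [0, 0, 0], [0, 0, 0], [0, 0, 0], [0, 0, 0], [0, 0, 0], [0, 0, 0], [0, 0, 0]], delta_pos=[[0, 0, 0], [0, 0, 0], [0, 0, 0], [0, 0, 0], [0, 0, -0.015], [0, 0, -0.03], [0, 0, -0.03], [0, 0, -0.025], [0.02, -0.014, 0], [0.03, -0.019, 0], [0.03, -0.019, 0], [0.03, -0.019, 0], [0.03, -0.018, 0], [0, 0, 0]], gripper=[0.05, 0.05, 0.05, 0.05, 0.05, 0.05, 0.05, 0.05, 0.05, 0.05, 0.05, 0.05, 0.05, 0.05])

```text
time: 37.28
tool_pos: [0.5585, -0.0747, 0.2419]
tcp_rot: [-2.109, -2.324, -0.001]
wrist_force: [-0.3, -0.9, -0.9]
width: 0.588
grip_force: 0.0
```

```bash
python3 - <<'E'
from h import *
s,im=shot('wrist','w23'); st(); print(jig(s['tool_pos']))
g=cv2.cvtColor(cv2.imread('pics/w23.png'),cv2.COLOR_BGR2GRAY)
m=(g<50).astype(np.uint8); n,l,q,c=cv2.connectedComponentsWithStats(m)
for i in range(1,n):
    if q[i][4]>250: print(q[i],c[i].round(0))
for q in [(.074,-.1025,.1624),(.074,-.1775,.1624),(-.015,0,.11),(.032,0,.11),(.078,0,.11)]: print(q,proj('wrist',[*J(*q[:2]),q[2]],s).round(0))
E
```

```text
37.33 [ 0.5606 -0.0767  0.2423] [-2.111e+00 -2.327e+00 -1.000e-03] F [-0.5 -0.9  0.2] w 50.1 g 0.0
[-0.0149  0.0047]
[ 262  188   40   40 1039] [282. 208.]
[ 308  188   91   44 2110] [355. 210.]
[   36   235   524   185 32852] [331. 369.]
(0.074, -0.1025, 0.1624) [381. 337.]
(0.074, -0.1775, 0.1624) [368. 391.]
(-0.015, 0, 0.11) [282. 211.]
(0.032, 0, 0.11) [335. 211.]
(0.078, 0, 0.11) [384. 211.]
```

Request:
jog_arm(turn=[[0, 0, 0.12], [0, 0, 0.12], [0, 0, 0.12], [0, 0, 0.12], [0, 0, 0.12], [0, 0, 0.12], [0, 0, 0.12], [0, 0, 0.12], [0, 0, 0.12], [0, 0, 0.12], [0, 0, 0.12], [0, 0, 0.12], [0, 0, 0.12], [0, 0, 0.011], [0, 0, 0]], delta_pos=[[0, 0, 0], [0, 0, 0], [0, 0, 0], [0, 0, 0], [0, 0, 0], [0, 0, 0], [0, 0, 0], [0, 0, 0], [0, 0, 0], [0, 0, 0], [0, 0, 0], [0, 0, 0], [0, 0, 0], [0, 0, 0], [0, 0, 0]], gripper=[0.05, 0.05, 0.05, 0.05, 0.05, 0.05, 0.05, 0.05, 0.05, 0.05, 0.05, 0.05, 0.05, 0.05, 0.05])

```text
time: 38.58
tool_pos: [0.5629, -0.0798, 0.2418]
tcp_rot: [3.138, 0.151, 0.002]
wrist_force: [0.2, 0.0, 0.3]
width: 0.58
grip_force: 0.0
```

```bash
python3 - <<'E'
from h import *
s,im=shot('wrist','w24'); st(); print(jig(s['tool_pos'])); go(*J(-.016,0),.2)
m=(im.max(2)<45).astype(np.uint8); m[300:]=0; n,l,q,c=cv2.connectedComponentsWithStats(m)
for i in range(1,n):
    if q[i][4]>400: print(q[i],c[i].round(0),jig(atz('wrist',*c[i],.108,s)))
E
```

```text
38.63 [ 0.5627 -0.0797  0.2417] [3.138e+00 1.510e-01 1.000e-03] F [ 0.5 -0.4  0.1] w 50.0 g 0.0
[-0.011  -0.0008]
turn [ 0.0002 -0.0008  0.0025] then d [-0.0048 -0.0007  0.0417] len 0.042
[ 422  105   83   28 1169] [463. 120.] [ 0.0717 -0.1714]
```

Request:
jog_arm(turn=[[0, 0, 0], [0, 0, 0], [0, 0, 0], [0, 0, 0], [0, 0, 0], [0, 0, 0], [0, 0, 0]], delta_pos=[[-0.0045, -0.0007, 0.03], [0, 0, 0.036], [0, 0, 0.036], [0, 0, 0.033], [0, 0, 0.017], [0, 0, 0.005], [0, 0, 0]], gripper=[0.055, 0.055, 0.055, 0.055, 0.055, 0.055, 0.055])

```text
time: 39.22
tool_pos: [0.5563, -0.0789, 0.0824]
tcp_rot: [-3.137, -0.15, 0.006]
wrist_force: [-0.2, -0.0, 0.6]
width: 0.642
grip_force: 0.0
```

```bash
python3 - <<'E'
from h import *
s,_=pads('w25'); print(jig(s['tool_pos']))
E
```

```text
39.27 [ 0.5579 -0.0791  0.0843] [-3.138 -0.149  0.   ] F [ 0.1 -0.4 -0.8] w 55.0 g 0.0
240 [(275, 287)]
248 [(272, 285)]
256 [(265, 305)]
264 [(249, 314)]
272 [(218, 224), (246, 275), (276, 316), (338, 344)]
280 [(195, 202), (215, 224), (242, 317), (337, 347), (360, 368)]
288 [(212, 225), (242, 253), (255, 321), (337, 350), (363, 373)]
296 [(186, 195), (209, 225), (241, 317), (336, 353), (366, 377)]
304 [(182, 192), (206, 225), (245, 319), (336, 356), (370, 380)]
312 [(171, 199), (206, 223), (246, 320), (338, 353), (364, 391)]
320 [(163, 221), (247, 319), (341, 399)]
328 [(150, 219), (252, 303), (343, 410)]
[-0.0175  0.0008]
```

Request:
jog_arm(turn=[[0, 0, 0], [0, 0, 0], [0, 0, 0], [0, 0, 0], [0, 0, 0], [0, 0, 0], [0, 0, 0], [0, 0, 0], [0, 0, 0], [0, 0, 0]], delta_pos=[[0, 0, 0], [0, 0, 0], [0, 0, 0], [0, 0, 0], [0, 0, 0], [0, 0, 0], [0, 0, -0.001], [0, 0, -0.0015], [0, 0, 0], [0, 0, 0]], gripper=[0.02, 0.02, 0.02, 0.02, 0.02, 0.02, 0.02, 0.02, 0.02, 0.02], grip_force=100)

```text
time: 40.1
tool_pos: [0.5575, -0.079, 0.087]
tcp_rot: [3.138, 0.147, -0.0]
wrist_force: [-1.0, 1.0, 3.4]
width: 0.392
grip_force: 99.5
```

Request:
jog_arm(turn=[[0, 0, 0], [0, 0, 0], [0, 0, 0], [0, 0, 0], [0, 0, 0], [0, 0, 0], [0, 0, 0], [0, 0, 0], [0, 0, 0], [0, 0, 0]], delta_pos=[[-0.004, 0, 0], [-0.008, 0, 0], [-0.01, 0, 0], [-0.011, 0, 0], [-0.011, 0, 0], [-0.011, 0, 0], [-0.011, 0, 0], [-0.009, 0, 0], [-0.004, 0, 0], [0, 0, 0]], gripper=[0.02, 0.02, 0.02, 0.02, 0.02, 0.02, 0.02, 0.02, 0.02, 0.02])

```text
time: 40.93
tool_pos: [0.4777, -0.0865, 0.087]
tcp_rot: [3.138, 0.147, -0.0]
wrist_force: [0.5, -0.2, 5.8]
width: 0.393
grip_force: 100.1
```

```bash
python3 - <<'E'
from h import *
st(); s=read_state(); print(jig(s['tool_pos']))
p=s['tool_pos'].copy() if hasattr(s['tool_pos'],'copy') else np.array(s['tool_pos'])
p=np.array(p); p[2]=.146; go(.435,-.394,.146,p=p); go(.495,-.394,.146,p=p); go(.55,-.398,.146,p=p)
E
```

```text
40.93 [ 0.4777 -0.0865  0.087 ] [ 3.138  0.147 -0.   ] F [ 0.5 -0.2  5.8] w 33.6 g 100.1
[-0.0965  0.0005]
turn [ 0.0001  0.0002 -0.0006] then d [-0.0714  0.3021  0.    ] len 0.31
turn [ 0.0001  0.0002 -0.0006] then d [-0.0116  0.3077  0.    ] len 0.308
turn [ 0.0001  0.0002 -0.0006] then d [0.0427 0.3169 0.    ] len 0.32
```

Request:
jog_arm(turn=[[0, 0, 0], [0, 0, 0], [0, 0, 0], [0, 0, 0], [0, 0, 0], [0, 0, 0]], delta_pos=[[0, 0, 0], [0, 0, 0], [0, 0, 0], [0, 0, 0], [0, 0, 0], [0, 0, 0]], gripper=[0.055, 0.055, 0.055, 0.055, 0.055, 0.055])

```text
time: 41.43
tool_pos: [0.4787, -0.0863, 0.0862]
tcp_rot: [-3.138, -0.148, 0.002]
wrist_force: [0.2, 0.1, -0.1]
width: 0.642
grip_force: 0.0
```

```bash
python3 - <<'E'
from h import *
s,_=pads('w26',200); print(jig(s['tool_pos']))
E
```

```text
41.48 [ 0.4788 -0.0863  0.0863] [-3.138e+00 -1.480e-01  1.000e-03] F [-0.4  0.4  0. ] w 54.9 g 0.0
200 []
208 []
216 []
224 []
232 []
240 []
248 []
256 [(268, 286)]
264 [(260, 308)]
272 [(218, 224), (247, 311)]
280 [(195, 202), (215, 224), (245, 267), (270, 313), (338, 347), (360, 368)]
288 [(212, 225), (243, 260), (262, 268), (271, 314), (337, 350), (363, 373)]
296 [(186, 195), (209, 225), (246, 315), (337, 353), (366, 376)]
304 [(182, 192), (206, 225), (243, 315), (337, 356), (370, 380)]
312 [(171, 199), (206, 223), (246, 317), (339, 353), (364, 391)]
320 [(164, 221), (246, 316), (341, 398)]
328 [(150, 219), (248, 305), (343, 410)]
[-0.0955  0.0007]
```

Request:
jog_arm(turn=[[0, 0, 0], [0, 0, 0], [0, 0, 0], [0, 0, 0], [0, 0, 0], [0, 0, 0], [0, 0, 0], [0, 0, 0], [0, 0, 0], [0, 0, 0], [0, 0, 0], [0, 0, 0], [0, 0, 0]], delta_pos=[[0, 0, 0], [0, 0, 0], [0, 0, 0], [0, 0, 0], [0, 0, 0], [0, 0, 0], [0, 0, -0.005], [0, 0, -0.015], [0, 0, -0.02], [0, 0, -0.015], [0, 0, -0.005], [0, 0, 0], [0, 0, 0]], gripper=[0.02, 0.02, 0.02, 0.02, 0.02, 0.02, 0.02, 0.02, 0.02, 0.02, 0.02, 0.02, 0.02], grip_force=100)

```text
time: 42.57
tool_pos: [0.4783, -0.0864, 0.146]
tcp_rot: [-3.138, -0.147, 0.001]
wrist_force: [0.2, 0.6, -2.1]
width: 0.387
grip_force: 99.6
```

```bash
python3 - <<'E'
from h import *
st(); go(.555,-.398,.146)
E
```

```text
42.57 [ 0.4783 -0.0864  0.146 ] [-3.138e+00 -1.470e-01  1.000e-03] F [ 0.2  0.6 -2.1] w 33.1 g 99.6
turn [-0.0001  0.0009 -0.0002] then d [0.0471 0.3175 0.    ] len 0.321
```

Request:
jog_arm(turn=[[0, 0, 0], [0, 0, 0], [0, 0, 0], [0, 0, 0], [0, 0, 0], [0, 0, 0], [0, 0, 0], [0, 0, 0], [0, 0, 0], [0, 0, 0], [0, 0, 0], [0, 0, 0], [0, 0, 0], [0, 0, 0], [0, 0, 0], [0, 0, 0], [0, 0, 0], [0, 0, 0]], delta_pos=[[0.002, 0.018, 0], [0.004, 0.03, 0], [0.005, 0.035, 0], [0.005, 0.036, 0], [0.006, 0.036, 0], [0.006, 0.036, 0], [0.005, 0.036, 0], [0.005, 0.034, 0], [0.005, 0.03, 0], [0.004, 0.0265, 0], [0, 0, 0.015], [0, 0, 0.025], [0, 0, 0.022], [0, 0, 0.013], [0, 0, 0.006], [0, 0, 0], [0, 0, 0], [0, 0, 0]], gripper=[0.02, 0.02, 0.02, 0.02, 0.02, 0.02, 0.02, 0.02, 0.02, 0.02, 0.02, 0.02, 0.02, 0.02, 0.02, 0.02, 0.02, 0.02])

```text
time: 44.07
tool_pos: [0.5561, -0.3984, 0.0663]
tcp_rot: [3.137, 0.148, 0.002]
wrist_force: [-0.8, 0.1, -1.7]
width: 0.394
grip_force: 100.6
```

Request:
jog_arm(turn=[[0, 0, 0], [0, 0, 0], [0, 0, 0]], delta_pos=[[0, 0, 0.002], [0, 0, 0.001], [0, 0, 0]], gripper=[0.02, 0.02, 0.02])

```text
time: 44.32
tool_pos: [0.5556, -0.3981, 0.0629]
tcp_rot: [3.138, 0.147, 0.001]
wrist_force: [-0.3, -0.4, -2.8]
width: 0.388
grip_force: 100.6
```

Request:
jog_arm(turn=[[0, 0, 0], [0, 0, 0], [0, 0, 0]], delta_pos=[[0, 0, 0.0015], [0, 0, 0.001], [0, 0, 0]], gripper=[0.02, 0.02, 0.02])

```text
time: 44.57
tool_pos: [0.5558, -0.3983, 0.0611]
tcp_rot: [3.138, 0.147, 0.001]
wrist_force: [-0.2, 2.1, 2.7]
width: 0.392
grip_force: 101.0
```

Request:
jog_arm(turn=[[0, 0, 0], [0, 0, 0], [0, 0, 0], [0, 0, 0], [0, 0, 0], [0, 0, 0], [0, 0, 0], [0, 0, 0], [0, 0, 0], [0, 0, 0], [0, 0, 0], [0, 0, 0], [0, 0, 0], [0, 0, 0], [0, 0, 0], [0, 0, 0], [0, 0, 0], [0, 0, 0], [0, 0, 0], [0, 0, 0]], delta_pos=[[0, 0, 0], [0, 0, 0], [0, 0, 0], [0, 0, 0], [0, 0, -0.015], [0, 0, -0.035], [0, 0, -0.04], [0, 0, -0.04], [0.004, -0.015, -0.01], [0.009, -0.036, 0], [0.009, -0.036, 0], [0.009, -0.036, 0], [0.009, -0.036, 0], [0.009, -0.036, 0], [0.009, -0.036, 0], [0.009, -0.036, 0], [0.008, -0.03, 0], [0.004, -0.02, 0], [0, 0, 0], [0, 0, 0]], gripper=[0.05, 0.05, 0.05, 0.05, 0.05, 0.05, 0.05, 0.05, 0.05, 0.05, 0.05, 0.05, 0.05, 0.05, 0.05, 0.05, 0.05, 0.05, 0.05, 0.05])

```text
time: 46.23
tool_pos: [0.6047, -0.0739, 0.2012]
tcp_rot: [3.137, 0.151, 0.002]
wrist_force: [-0.3, 0.3, -0.2]
width: 0.587
grip_force: 0.0
```

```bash
python3 - <<'E'
from h import *
s,im=shot('wrist','w27'); st(); print(jig(s['tool_pos'])); go(*J(.031,0),.084)
g=(im.max(2)<45)
for v in range(130,290,8):
    r=g[v,225:335].astype(int); e=np.flatnonzero(np.diff(np.r_[0,r,0])); print(v,[(int(225+a),int(225+b)) for a,b in zip(e[::2],e[1::2]) if b-a>5])
for x in (.031,.078): print(proj('wrist',[*J(x,0),.114],s).round(0))
E
```

```text
46.28 [ 0.6046 -0.075   0.2011] [3.137e+00 1.490e-01 2.000e-03] F [-0.6 -1.3  0. ] w 49.9 g 0.0
[0.0312 0.0011]
turn [ 0.0009 -0.0009  0.0011] then d [1.000e-04 1.000e-04 1.171e-01] len 0.117
130 []
138 []
146 []
154 []
162 []
170 []
178 []
186 []
194 [(279, 294)]
202 [(295, 304)]
210 []
218 [(277, 284), (299, 307)]
226 [(276, 287)]
234 [(280, 286), (287, 300)]
242 []
250 []
258 []
266 []
274 []
282 []
[282. 221.]
[282. 158.]
```

Request:
jog_arm(turn=[[0, 0, 0], [0, 0, 0], [0, 0, 0], [0, 0, 0], [0, 0, 0], [0, 0, 0]], delta_pos=[[0, 0, 0.03], [0, 0, 0.035], [0, 0, 0.03], [0, 0, 0.016], [0, 0, 0.006], [0, 0, 0]], gripper=[0.055, 0.055, 0.055, 0.055, 0.055, 0.055])

```text
time: 46.78
tool_pos: [0.6028, -0.0762, 0.0812]
tcp_rot: [-3.138, -0.145, 0.006]
wrist_force: [-0.4, -0.1, -0.2]
width: 0.648
grip_force: 0.0
```

```bash
python3 - <<'E'
from h import *
s,_=pads('w28'); print(jig(s['tool_pos']))
E
```

```text
46.83 [ 0.6043 -0.0762  0.0831] [ 3.138e+00  1.450e-01 -1.000e-03] F [ 0.7 -0.4 -0.1] w 54.8 g 0.0
240 [(253, 304), (322, 328)]
248 [(260, 274), (287, 296), (317, 333)]
256 [(259, 302), (317, 333)]
264 [(253, 310), (317, 332)]
272 [(218, 224), (251, 332), (338, 344)]
280 [(195, 202), (215, 225), (250, 331), (337, 347), (359, 370)]
288 [(190, 199), (212, 226), (247, 330), (337, 350), (363, 376)]
296 [(186, 196), (209, 226), (245, 330), (336, 353), (366, 378)]
304 [(182, 192), (205, 226), (243, 329), (336, 356), (370, 381)]
312 [(171, 199), (205, 223), (241, 329), (338, 356), (364, 392)]
320 [(163, 221), (245, 328), (340, 399)]
328 [(150, 219), (259, 316), (343, 410)]
[ 0.029  -0.0009]
```

Request:
jog_arm(turn=[[0, 0, 0], [0, 0, 0], [0, 0, 0], [0, 0, 0], [0, 0, 0], [0, 0, 0], [0, 0, 0], [0, 0, 0], [0, 0, 0], [0, 0, 0], [0, 0, 0]], delta_pos=[[0, 0, 0], [0, 0, 0], [0, 0, 0], [0, 0, 0], [0, 0, 0], [0, 0, 0], [0, 0, -0.001], [0, 0, -0.0015], [0, 0, -0.001], [0, 0, 0], [0, 0, 0]], gripper=[0.02, 0.02, 0.02, 0.02, 0.02, 0.02, 0.02, 0.02, 0.02, 0.02, 0.02], grip_force=100)

```text
time: 47.75
tool_pos: [0.6037, -0.0747, 0.0859]
tcp_rot: [-3.137, -0.147, 0.002]
wrist_force: [-0.9, 0.8, -2.5]
width: 0.391
grip_force: 99.5
```

Request:
jog_arm(turn=[[0, 0, 0], [0, 0, 0], [0, 0, 0], [0, 0, 0], [0, 0, 0], [0, 0, 0], [0, 0, 0], [0, 0, 0], [0, 0, 0], [0, 0, 0], [0, 0, 0], [0, 0, 0], [0, 0, 0], [0, 0, 0]], delta_pos=[[-0.004, 0, 0], [-0.008, 0, 0], [-0.01, 0, 0], [-0.011, 0, 0], [-0.011, 0, 0], [-0.011, 0, 0], [-0.011, 0, 0], [-0.011, 0, 0], [-0.011, 0, 0], [-0.011, 0, 0], [-0.011, 0, 0], [-0.01, 0, 0], [-0.005, 0, 0], [0, 0, 0]], gripper=[0.02, 0.02, 0.02, 0.02, 0.02, 0.02, 0.02, 0.02, 0.02, 0.02, 0.02, 0.02, 0.02, 0.02])

```text
time: 48.92
tool_pos: [0.4785, -0.0868, 0.0865]
tcp_rot: [-3.138, -0.147, 0.001]
wrist_force: [0.4, 0.0, -2.3]
width: 0.393
grip_force: 99.5
```

Request:
jog_arm(turn=[[0, 0, 0], [0, 0, 0], [0, 0, 0], [0, 0, 0], [0, 0, 0]], delta_pos=[[0, 0, -0.01], [0, 0, -0.02], [0, 0, -0.02], [0, 0, -0.01], [0, 0, 0]], gripper=[0.02, 0.02, 0.02, 0.02, 0.02])

```text
time: 49.33
tool_pos: [0.4833, -0.0874, 0.1505]
tcp_rot: [3.136, 0.147, 0.011]
wrist_force: [1.2, -0.1, -3.1]
width: 0.395
grip_force: 99.7
```

```bash
python3 - <<'E'
from h import *
st(); s=read_state(); print(jig(s['tool_pos'])); go(.493,-.396,.146)
E
```

```text
49.33 [ 0.4833 -0.0874  0.1505] [3.136 0.147 0.011] F [ 1.2 -0.1 -3.1] w 33.7 g 99.7
[-0.091  -0.0009]
turn [ 0.0023 -0.0071 -0.    ] then d [-0.0193  0.3081  0.0045] len 0.309
```

Request:
jog_arm(turn=[[0, 0, 0], [0, 0, 0], [0, 0, 0], [0, 0, 0], [0, 0, 0], [0, 0, 0], [0, 0, 0], [0, 0, 0], [0, 0, 0], [0, 0, 0], [0, 0, 0], [0, 0, 0], [0, 0, 0], [0, 0, 0], [0, 0, 0], [0, 0, 0], [0, 0, 0], [0, 0, 0]], delta_pos=[[0, 0.018, 0], [-0.001, 0.03, 0], [-0.001, 0.035, 0], [-0.002, 0.035, 0], [-0.002, 0.035, 0], [-0.002, 0.035, 0], [-0.002, 0.035, 0], [-0.002, 0.033, 0], [-0.0015, 0.028, 0], [-0.001, 0.0247, 0], [0, 0, 0.015], [0, 0, 0.025], [0, 0, 0.022], [0, 0, 0.013], [0, 0, 0.007], [0, 0, 0.002], [0, 0, 0], [0, 0, 0]], gripper=[0.02, 0.02, 0.02, 0.02, 0.02, 0.02, 0.02, 0.02, 0.02, 0.02, 0.02, 0.02, 0.02, 0.02, 0.02, 0.02, 0.02, 0.02])

```text
time: 50.83
tool_pos: [0.4954, -0.396, 0.0638]
tcp_rot: [3.137, 0.148, 0.002]
wrist_force: [-0.0, 0.2, -3.0]
width: 0.394
grip_force: 100.5
```

Request:
jog_arm(turn=[[0, 0, 0], [0, 0, 0], [0, 0, 0]], delta_pos=[[0, 0, 0.0015], [0, 0, 0.0005], [0, 0, 0]], gripper=[0.02, 0.02, 0.02])

```text
time: 51.08
tool_pos: [0.4949, -0.3958, 0.0616]
tcp_rot: [3.137, 0.147, 0.002]
wrist_force: [0.8, -0.8, -3.7]
width: 0.393
grip_force: 100.5
```

Request:
jog_arm(turn=[[0, 0, 0], [0, 0, 0], [0, 0, 0], [0, 0, 0]], delta_pos=[[0, 0, 0.001], [0, 0, 0.001], [0, 0, 0], [0, 0, 0]], gripper=[0.02, 0.02, 0.02, 0.02])

```text
time: 51.42
tool_pos: [0.4949, -0.3959, 0.0598]
tcp_rot: [3.137, 0.147, 0.002]
wrist_force: [-1.8, 0.9, 4.9]
width: 0.393
grip_force: 101.4
```

Request:
jog_arm(turn=[[0, 0, 0], [0, 0, 0], [0, 0, 0], [0, 0, 0], [0, 0, 0], [0, 0, 0], [0, 0, 0], [0, 0, 0], [0, 0, 0], [0, 0, 0], [0, 0, 0], [0, 0, 0], [0, 0, 0], [0, 0, 0], [0, 0, 0], [0, 0, 0], [0, 0, 0], [0, 0, 0], [0, 0, 0], [0, 0, 0]], delta_pos=[[0, 0, 0], [0, 0, 0], [0, 0, 0], [0, 0, 0], [0, 0, -0.015], [0, 0, -0.035], [0, 0, -0.04], [0, 0, -0.04], [0.008, -0.013, -0.012], [0.018, -0.031, 0], [0.02, -0.034, 0], [0.02, -0.034, 0], [0.02, -0.034, 0], [0.02, -0.034, 0], [0.02, -0.034, 0], [0.02, -0.033, 0], [0.018, -0.03, 0], [0.0204, -0.032, 0], [0, 0, 0], [0, 0, 0]], gripper=[0.05, 0.05, 0.05, 0.05, 0.05, 0.05, 0.05, 0.05, 0.05, 0.05, 0.05, 0.05, 0.05, 0.05, 0.05, 0.05, 0.05, 0.05, 0.05, 0.05])

```text
time: 53.08
tool_pos: [0.6496, -0.0682, 0.2]
tcp_rot: [-3.138, -0.153, 0.001]
wrist_force: [-0.6, -0.2, -0.3]
width: 0.587
grip_force: 0.0
```

```bash
python3 - <<'E'
from h import *
s,im=shot('wrist','w29'); st(); print(jig(s['tool_pos'])); go(*J(.076,0),.084)
g=(im.max(2)<55)
for v in range(180,250,8):
    r=g[v,225:335].astype(int); e=np.flatnonzero(np.diff(np.r_[0,r,0])); print(v,[(int(225+a),int(225+b)) for a,b in zip(e[::2],e[1::2]) if b-a>5])
E
```

```text
53.13 [ 0.649  -0.0697  0.2   ] [ 3.138e+00  1.510e-01 -1.000e-03] F [-0.  -1.   0.8] w 50.1 g 0.0
[0.0764 0.0026]
turn [0.0003 0.001  0.002 ] then d [0.0004 0.0012 0.116 ] len 0.116
180 []
188 []
196 [(275, 293)]
204 [(265, 275), (279, 302)]
212 [(264, 305)]
220 [(265, 304)]
228 [(262, 268), (269, 301)]
236 [(272, 298)]
244 []
```

Request:
jog_arm(turn=[[0, 0, 0], [0, 0, 0], [0, 0, 0], [0, 0, 0], [0, 0, 0], [0, 0, 0]], delta_pos=[[0.001, 0.0008, 0.03], [0, 0, 0.035], [0, 0, 0.03], [0, 0, 0.015], [0, 0, 0.006], [0, 0, 0]], gripper=[0.055, 0.055, 0.055, 0.055, 0.055, 0.055])

```text
time: 53.63
tool_pos: [0.6479, -0.0725, 0.0822]
tcp_rot: [-3.138, -0.144, 0.007]
wrist_force: [0.1, -0.8, -0.2]
width: 0.642
grip_force: 0.0
```

```bash
python3 - <<'E'
from h import *
s,_=pads('w30'); print(jig(s['tool_pos']))
E
```

```text
53.68 [ 0.6495 -0.0725  0.0843] [-3.138e+00 -1.450e-01  2.000e-03] F [0.7 0.2 0.5] w 54.9 g 0.0
240 []
248 [(316, 331)]
256 [(262, 293), (316, 331)]
264 [(245, 299), (315, 330)]
272 [(218, 224), (243, 311), (315, 330), (338, 344)]
280 [(195, 203), (215, 225), (241, 313), (315, 330), (337, 347), (359, 370)]
288 [(190, 199), (212, 226), (238, 329), (336, 350), (363, 374)]
296 [(185, 196), (209, 226), (237, 328), (336, 353), (366, 377)]
304 [(181, 192), (205, 226), (235, 328), (336, 356), (369, 381)]
312 [(171, 199), (205, 223), (234, 310), (313, 327), (338, 356), (364, 392)]
320 [(163, 221), (235, 308), (314, 327), (340, 405)]
328 [(150, 219), (248, 307), (343, 410)]
[ 0.0743 -0.0015]
```

Request:
jog_arm(turn=[[0, 0, 0], [0, 0, 0], [0, 0, 0]], delta_pos=[[0, -0.003, 0], [0, 0, 0], [0, 0, 0]], gripper=[0.055, 0.055, 0.055])

```text
time: 53.93
tool_pos: [0.6513, -0.0685, 0.0868]
tcp_rot: [3.137, 0.147, 0.005]
wrist_force: [0.3, -0.1, -0.2]
width: 0.645
grip_force: 0.0
```

```bash
python3 - <<'E'
from h import *
s,_=pads('w31',256); print(jig(s['tool_pos']))
E
```

```text
53.98 [ 0.6511 -0.0684  0.0865] [3.138 0.147 0.005] F [ 0.3 -0.   0.2] w 54.9 g 0.0
256 [(281, 298), (321, 335)]
264 [(255, 303), (320, 335)]
272 [(218, 224), (253, 316), (320, 334), (338, 344)]
280 [(195, 203), (215, 224), (252, 334), (337, 347), (359, 368)]
288 [(190, 199), (212, 225), (248, 333), (337, 350), (363, 375)]
296 [(185, 196), (209, 226), (246, 333), (336, 353), (366, 378)]
304 [(181, 192), (205, 225), (245, 332), (336, 356), (369, 381)]
312 [(171, 199), (205, 223), (244, 332), (338, 356), (364, 392)]
320 [(163, 221), (245, 314), (318, 331), (340, 405)]
328 [(150, 219), (258, 314), (343, 410)]
[0.0781 0.0022]
```

Request:
jog_arm(turn=[[0, 0, 0], [0, 0, 0], [0, 0, 0], [0, 0, 0], [0, 0, 0], [0, 0, 0], [0, 0, 0], [0, 0, 0], [0, 0, 0], [0, 0, 0], [0, 0, 0], [0, 0, 0]], delta_pos=[[-0.002, 0, 0.002], [0, 0, 0], [0, 0, 0], [0, 0, 0], [0, 0, 0], [0, 0, 0], [0, 0, 0], [0, 0, -0.001], [0, 0, -0.0015], [0, 0, -0.001], [0, 0, 0], [0, 0, 0]], gripper=[0.055, 0.02, 0.02, 0.02, 0.02, 0.02, 0.02, 0.02, 0.02, 0.02, 0.02, 0.02], grip_force=100)

```text
time: 54.98
tool_pos: [0.6475, -0.0683, 0.0856]
tcp_rot: [-3.138, -0.147, 0.001]
wrist_force: [0.2, 0.8, -2.5]
width: 0.393
grip_force: 99.4
```

```bash
python3 - <<'E'
from h import *
st(); s=read_state(); print(jig(s['tool_pos'])); go(*J(-.096,0),s['tool_pos'][2])
E
```

```text
54.98 [ 0.6475 -0.0683  0.0856] [-3.138e+00 -1.470e-01  1.000e-03] F [ 0.2  0.8 -2.5] w 33.5 g 99.4
[0.0743 0.0027]
turn [-0.0004  0.0008 -0.0002] then d [-0.1703  0.0027  0.    ] len 0.17
```

Lifted free; I draw it out, recentring laterally as it goes.

Request:
jog_arm(turn=[[0, 0, 0], [0, 0, 0], [0, 0, 0], [0, 0, 0], [0, 0, 0], [0, 0, 0], [0, 0, 0], [0, 0, 0], [0, 0, 0], [0, 0, 0], [0, 0, 0], [0, 0, 0], [0, 0, 0], [0, 0, 0], [0, 0, 0], [0, 0, 0], [0, 0, 0], [0, 0, 0]], delta_pos=[[-0.004, 0.001, 0], [-0.008, 0.001, 0], [-0.01, 0.0005, 0], [-0.011, 0, 0], [-0.011, 0, 0], [-0.011, 0, 0], [-0.011, 0, 0], [-0.011, 0, 0], [-0.011, 0, 0], [-0.011, 0, 0], [-0.011, 0, 0], [-0.011, 0, 0], [-0.011, 0, 0], [-0.011, 0, 0], [-0.011, 0, 0], [-0.01, 0, 0], [-0.006, 0, 0], [0, 0, 0]], gripper=[0.02, 0.02, 0.02, 0.02, 0.02, 0.02, 0.02, 0.02, 0.02, 0.02, 0.02, 0.02, 0.02, 0.02, 0.02, 0.02, 0.02, 0.02])

```text
time: 56.48
tool_pos: [0.4772, -0.0869, 0.0859]
tcp_rot: [-3.138, -0.147, 0.002]
wrist_force: [0.4, 0.2, -2.9]
width: 0.393
grip_force: 99.4
```

Request:
jog_arm(turn=[[0, 0, 0], [0, 0, 0], [0, 0, 0], [0, 0, 0], [0, 0, 0], [0, 0, 0]], delta_pos=[[0, 0, -0.01], [0, 0, -0.02], [0, 0, -0.02], [0, 0, -0.01], [0, 0, 0], [0, 0, 0]], gripper=[0.02, 0.02, 0.02, 0.02, 0.02, 0.02])

```text
time: 56.98
tool_pos: [0.48, -0.0871, 0.1471]
tcp_rot: [3.137, 0.147, 0.004]
wrist_force: [0.1, 0.2, -2.3]
width: 0.391
grip_force: 99.6
```

```bash
python3 - <<'E'
from h import *
st(); s=read_state(); print(jig(s['tool_pos'])); go(.432,-.393,.062)
E
```

```text
56.98 [ 0.48   -0.0871  0.1471] [3.137 0.147 0.004] F [ 0.1  0.2 -2.3] w 33.4 g 99.6
[-0.0943 -0.0002]
turn [ 0.0007 -0.0024 -0.0001] then d [-0.0765  0.3001  0.0851] len 0.321
```

Request:
jog_arm(turn=[[0, 0, 0], [0, 0, 0], [0, 0, 0], [0, 0, 0], [0, 0, 0], [0, 0, 0], [0, 0, 0], [0, 0, 0], [0, 0, 0], [0, 0, 0], [0, 0, 0], [0, 0, 0], [0, 0, 0], [0, 0, 0], [0, 0, 0], [0, 0, 0], [0, 0, 0], [0, 0, 0]], delta_pos=[[-0.004, 0.018, 0], [-0.008, 0.03, 0], [-0.009, 0.034, 0], [-0.009, 0.034, 0], [-0.009, 0.034, 0], [-0.009, 0.034, 0], [-0.009, 0.034, 0], [-0.008, 0.033, 0], [-0.007, 0.028, 0], [-0.0035, 0.021, 0], [0, 0, 0.015], [0, 0, 0.025], [0, 0, 0.022], [0, 0, 0.014], [0, 0, 0.007], [0, 0, 0.001], [0, 0, 0], [0, 0, 0]], gripper=[0.02, 0.02, 0.02, 0.02, 0.02, 0.02, 0.02, 0.02, 0.02, 0.02, 0.02, 0.02, 0.02, 0.02, 0.02, 0.02, 0.02, 0.02])

```text
time: 58.48
tool_pos: [0.4324, -0.3931, 0.0628]
tcp_rot: [3.137, 0.147, 0.001]
wrist_force: [-0.3, 0.6, -2.0]
width: 0.397
grip_force: 100.1
```

Request:
jog_arm(turn=[[0, 0, 0], [0, 0, 0], [0, 0, 0], [0, 0, 0]], delta_pos=[[0, 0, 0.0015], [0, 0, 0.001], [0, 0, 0], [0, 0, 0]], gripper=[0.02, 0.02, 0.02, 0.02])

```text
time: 58.82
tool_pos: [0.4321, -0.3929, 0.0603]
tcp_rot: [3.137, 0.147, 0.001]
wrist_force: [0.2, 0.6, -2.3]
width: 0.396
grip_force: 100.1
```

Request:
jog_arm(turn=[[0, 0, 0], [0, 0, 0], [0, 0, 0], [0, 0, 0]], delta_pos=[[0, 0, 0.001], [0, 0, 0.001], [0, 0, 0], [0, 0, 0]], gripper=[0.02, 0.02, 0.02, 0.02])

```text
time: 59.15
tool_pos: [0.4317, -0.3925, 0.0575]
tcp_rot: [-3.138, -0.147, 0.0]
wrist_force: [-0.3, -0.1, -1.5]
width: 0.396
grip_force: 100.1
```

Request:
jog_arm(turn=[[0, 0, 0], [0, 0, 0], [0, 0, 0]], delta_pos=[[0, 0, 0.001], [0, 0, 0], [0, 0, 0]], gripper=[0.02, 0.02, 0.02])

```text
time: 59.4
tool_pos: [0.432, -0.3928, 0.0571]
tcp_rot: [3.138, 0.147, 0.0]
wrist_force: [-0.1, 0.6, 2.6]
width: 0.394
grip_force: 101.0
```

Contact. Release, rise and move well clear for a check.

Request:
jog_arm(turn=[[0, 0, 0], [0, 0, 0], [0, 0, 0], [0, 0, 0], [0, 0, 0], [0, 0, 0], [0, 0, 0], [0, 0, 0], [0, 0, 0], [0, 0, 0], [0, 0, 0], [0, 0, 0]], delta_pos=[[0, 0, 0], [0, 0, 0], [0, 0, 0], [0, 0, 0], [0, 0, -0.015], [0, 0, -0.035], [0, 0, -0.04], [0, 0, -0.04], [0, 0, -0.03], [0, 0, -0.03], [0, 0, 0], [0, 0, 0]], gripper=[0.055, 0.055, 0.055, 0.055, 0.055, 0.055, 0.055, 0.055, 0.055, 0.055, 0.055, 0.055])

```text
time: 60.4
tool_pos: [0.4331, -0.3939, 0.2498]
tcp_rot: [3.134, 0.147, 0.006]
wrist_force: [-0.0, -0.3, -0.6]
width: 0.645
grip_force: 0.0
```

```bash
python3 - <<'E'
from h import *
s,im=shot('wrist','w32'); st()
m=(im.max(2)<50).astype(np.uint8); m[262:]=0; n,l,q,c=cv2.connectedComponentsWithStats(m)
for i in range(1,n):
    if q[i][4]>200: print(q[i],c[i].round(0),atz('wrist',*c[i],.082,s))
for p in [(.556,-.398),(.495,-.396),(.432,-.393)]: print(proj('wrist',[*p,.085],s).round(0),proj('wrist',[*p,.01],s).round(0))
a=im[...,::-1]; b=cv2.imread('pics/w32.png'); t=shot('top','top9')[1][...,::-1]; o=cv2.imread('pics/top0.png'); sd=shot('side','side9')[1][...,::-1]
cv2.imwrite('pics/final.png',np.hstack([cv2.resize(np.vstack([t[110:320,90:470]]),(760//2,420//2)),cv2.resize(b,(373,280))[:210]])) 
f=np.zeros((590,800,3),np.uint8); f[:300,:400]=cv2.resize(b,(400,300)); f[:300,400:]=cv2.resize(sd,(400,300)); f[300:590,:525]=cv2.resize(t[110:320,90:470],(525,290)); cv2.imwrite('pics/final.png',f)
E
```

```text
60.45 [ 0.432  -0.3929  0.2473] [3.137e+00 1.470e-01 2.000e-03] F [-0.4  0.3 -1.6] w 54.9 g 0.0
[ 21   0   7  95 298] [23. 47.] [ 0.5916 -0.0766]
[ 51   0   6  87 262] [53. 43.] [ 0.5895 -0.1261]
[273 126  35  24 252] [293. 138.] [ 0.489  -0.4009]
[267 175  30  36 540] [282. 193.] [ 0.4346 -0.3955]
[297.  68.] [293.  77.]
[288. 132.] [286. 128.]
[279. 196.] [279. 180.]
```

View pics/final.png

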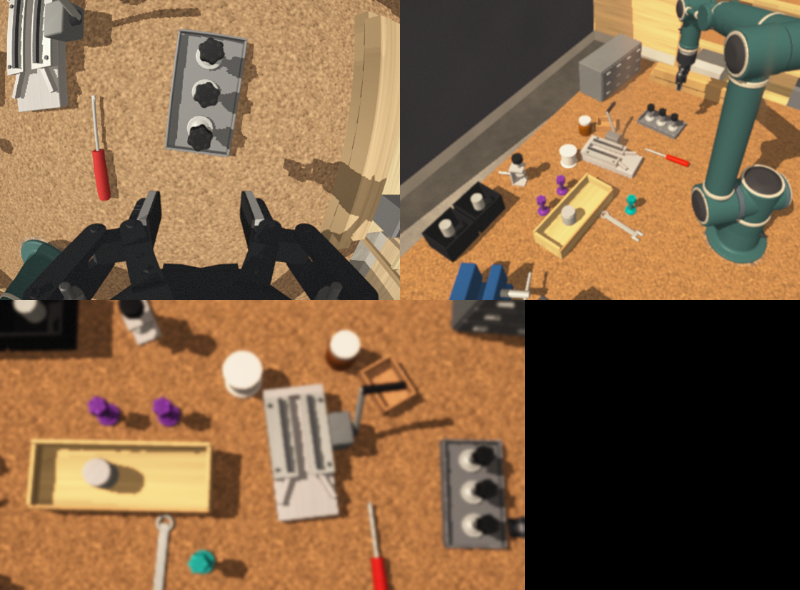

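All three screws stand upright in the tray, the lever is home, the jig is empty and everything else is where it was. Handing in.

```bash
python3 -c "
from h import *
print(ticket.finish_job())"
```

```text
the job is handed in; nothing more can be done
None
```

The job is handed in. All three clamp screws went through the jig, the lever was pulled to its stop and eased home, and the screws stand upright in the grey tray; one screw slipped from the grip at the slot mouth on its first try and was regripped.

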